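# Rotate the slide-box stock in the gravity lane

## Task

Swing right up the travel bar that lies across the sloped roller lane, then take out the two oldest boxes of microscope slides - the two at the front, at the red stop - and lay them flat inside the white tray by the microscope. Then restock the lane: tip each new box, which stands on end on the worktop, over onto a broad side with a light push (on end it must not be gripped or lifted: the slides drop out of its end flap) and lay it flat and lengthwise between the rails behind the box still there, so that it runs down; at the end swing down the travel bar next behind the last box - the middle bar if the lane holds three, the rear one if four. Leave the dropper bottle and the beaker where they are.

Things in the scene. Friction and masses are not known exactly. Their poses are not given: they have to be found in the camera images.
- lane: the gravity lane, an aluminium frame 356 mm long, 60 mm wide, fixed; origin on the worktop under its middle, x along the lane to its open upper end (away from the robot). A box laid lengthwise on its 18 free-running white and grey rollers runs down by itself in 1 to 3 s until it meets the red stop or the box before it. It holds four boxes, 82 mm apart
- lane_bed: the lane's sloped roller bed: origin on the plane of the roller tops at the inner face of the red stop, on the centre line, 30 mm above the worktop; x runs 7.2 degrees uphill to the open end at 356 mm, z is normal to the rollers. Rails 40 mm apart stand 4 mm over the rollers, then flare to 9 mm over them (49 mm outside). Stop 12 mm over them
- lane_load (a point): point on the roller tops, on the centre line, at x = 294 mm of lane_bed: the middle of the free place between the two travel bars, where the middle of a new box may be laid, even as the fourth; the boxes come to rest with their middles at x = 41, 123, 205 and 287 mm of lane_bed
- bar_mid (a joint): angle of the middle travel bar, a steel rod 7 mm thick and 50 mm long that swings about an axis along x of lane_bed through (258, 30, 14.5) mm of lane_bed: 0 = down across the lane, pointing to its -y, just behind the third box; 1.57 = upright beside the left rail; 1.9 = leaning out, at its stop. Stays where it is left (light friction). It starts down
- bar_mid_tip (a point): grip point of the middle bar, in its red tab. The tab is 10 mm thick (along lane_bed x), 14 mm wide (along the bar), stands 38 mm square off the bar (up when the bar is down, out to the left when it is up) and sits 40 mm from the hinge; the point is 28 mm up the tab, so 42 mm over the rollers with the bar down
- bar_rear (a joint): angle of the rear travel bar, the same as the middle one, hinged at (343, 30, 14.5) mm of lane_bed, just behind the fourth box; it starts up, at 1.6 to 1.9
- bar_rear_tip (a point): grip point of the rear bar, in its red tab; the same place and size
- tray: shallow white enamel tray with a blue rim by the microscope, 112 mm (x) x 124 mm (y), fixed; origin under its centre on the worktop, floor 3 mm thick, rim 9 mm high all round
- box_a: pale grey-blue box of glass microscope slides, 82 mm long (its y axis) x 34 mm wide (x) x 26 mm thick (z, normal to the two broad sides), 0.15 to 0.25 kg; origin at the centre of one broad side, the box reaching 26 mm from it along +z; the oldest, in the lane against the stop at the start
- box_b: pale grey-blue box of glass microscope slides, 82 mm long (its y axis) x 34 mm wide (x) x 26 mm thick (z, normal to the two broad sides), 0.15 to 0.25 kg; origin at the centre of one broad side, the box reaching 26 mm from it along +z; the second oldest, in the lane behind box_a at the start
- box_c: pale grey-blue box of glass microscope slides, 82 mm long (its y axis) x 34 mm wide (x) x 26 mm thick (z, normal to the two broad sides), 0.15 to 0.25 kg; origin at the centre of one broad side, the box reaching 26 mm from it along +z; the third in the lane, stays in it
- new_1: pale grey-blue box of glass microscope slides, 82 mm long (its y axis) x 34 mm wide (x) x 26 mm thick (z, normal to the two broad sides), 0.15 to 0.25 kg; origin at the centre of one broad side, the box reaching 26 mm from it along +z; a new box; stands on one end on the worktop at the start (y axis vertical); may be absent
- new_2: pale grey-blue box of glass microscope slides, 82 mm long (its y axis) x 34 mm wide (x) x 26 mm thick (z, normal to the two broad sides), 0.15 to 0.25 kg; origin at the centre of one broad side, the box reaching 26 mm from it along +z; a new box; stands on one end on the worktop at the start (y axis vertical); may be absent
- new_3: pale grey-blue box of glass microscope slides, 82 mm long (its y axis) x 34 mm wide (x) x 26 mm thick (z, normal to the two broad sides), 0.15 to 0.25 kg; origin at the centre of one broad side, the box reaching 26 mm from it along +z; a new box; stands on one end on the worktop at the start (y axis vertical); one of the three may be absent
- dropper_bottle: white dropper bottle, 29 mm across, 82 mm high, origin under its centre; leave it alone
- beaker: clear 100 ml beaker, 53 mm across, 70 mm high, origin under its centre; leave it alone

How it is judged:
On the way, in this order (a step that is already met when the one before it is completed fails the run):
1. the middle travel bar is swung up (value of joint bar_mid above 1.4 rad), for 0.2 s.
2. the two oldest boxes lie in the tray and no new box is in the lane yet (x of box_a in the frame of tray between -0.05 and 0.05 m and y of box_a in the frame of tray between -0.055 and 0.055 m and z of box_a in the frame of tray between -0.002 and 0.033 m and angle between the z axis of each of box_a, box_b and the z axis of tray, either way round below 0.06 rad and x of box_b in the frame of tray between -0.05 and 0.05 m and y of box_b in the frame of tray between -0.055 and 0.055 m and z of box_b in the frame of tray between -0.002 and 0.033 m and linear speed of each of box_a, box_b below 0.02 m/s and not (x of new_1 in the frame of lane_bed between 0 and 0.34 m and y of new_1 in the frame of lane_bed between -0.01 and 0.01 m and z of new_1 in the frame of lane_bed between -0.005 and 0.032 m and angle between the z axis of new_1 and the z axis of lane_bed, either way round below 0.08 rad and angle between the y axis of new_1 and the x axis of lane_bed, either way round below 0.12 rad) and not (x of new_2 in the frame of lane_bed between 0 and 0.34 m and y of new_2 in the frame of lane_bed between -0.01 and 0.01 m and z of new_2 in the frame of lane_bed between -0.005 and 0.032 m and angle between the z axis of new_2 and the z axis of lane_bed, either way round below 0.08 rad and angle between the y axis of new_2 and the x axis of lane_bed, either way round below 0.12 rad) and not (x of new_3 in the frame of lane_bed between 0 and 0.34 m and y of new_3 in the frame of lane_bed between -0.01 and 0.01 m and z of new_3 in the frame of lane_bed between -0.005 and 0.032 m and angle between the z axis of new_3 and the z axis of lane_bed, either way round below 0.08 rad and angle between the y axis of new_3 and the x axis of lane_bed, either way round below 0.12 rad)), for 0.2 s.
At the end, for the whole second after the job is handed in: box_a, box_b flat (0.06 rad) inside the tray; box_c at the stop (within 11 mm); each new box flat (0.08 rad) on the rollers, lengthwise (0.12 rad), within 10 mm of the centre line, behind box_c; the bar next behind the last box down (below 0.1 rad; the middle one up if four); all at rest (x of box_a in the frame of tray between -0.05 and 0.05 m and y of box_a in the frame of tray between -0.055 and 0.055 m and z of box_a in the frame of tray between -0.002 and 0.033 m and angle between the z axis of each of box_a, box_b and the z axis of tray, either way round below 0.06 rad and x of box_b in the frame of tray between -0.05 and 0.05 m and y of box_b in the frame of tray between -0.055 and 0.055 m and z of box_b in the frame of tray between -0.002 and 0.033 m and x of box_c in the frame of lane_bed between 0.03 and 0.052 m and y of box_c in the frame of lane_bed between -0.01 and 0.01 m and z of box_c in the frame of lane_bed between -0.005 and 0.032 m and angle between the z axis of each of box_c, new_1, new_2, new_3 and the z axis of lane_bed, either way round below 0.08 rad and angle between the y axis of each of box_c, new_1, new_2, new_3 and the x axis of lane_bed, either way round below 0.12 rad and x of new_1 in the frame of lane_bed between 0.1 and 0.315 m and y of new_1 in the frame of lane_bed between -0.01 and 0.01 m and z of new_1 in the frame of lane_bed between -0.005 and 0.032 m and x of new_2 in the frame of lane_bed between 0.1 and 0.315 m and y of new_2 in the frame of lane_bed between -0.01 and 0.01 m and z of new_2 in the frame of lane_bed between -0.005 and 0.032 m and x of new_3 in the frame of lane_bed between 0.1 and 0.315 m and y of new_3 in the frame of lane_bed between -0.01 and 0.01 m and z of new_3 in the frame of lane_bed between -0.005 and 0.032 m and linear speed of each of box_a, box_b, box_c, new_1, new_2, new_3 below 0.02 m/s and ((value of joint bar_mid below 0.1 rad and x of each of new_1, new_2, new_3 in the frame of lane_bed below 0.25 m) or (value of joint bar_rear below 0.1 rad and value of joint bar_mid above 1.4 rad and x of any of new_1, new_2, new_3 in the frame of lane_bed above 0.25 m))); the robot touches nothing.
It fails at once if a new box standing on end (long axis within 30 degrees of vertical) is gripped or pushed with more than 12 N (((angle between new_1's own y axis and vertical below 0.52 rad or angle between new_1's own y axis and vertical above 2.62159 rad) and contact force between the fingers and new_1 above 12 N) or ((angle between new_2's own y axis and vertical below 0.52 rad or angle between new_2's own y axis and vertical above 2.62159 rad) and contact force between the fingers and new_2 above 12 N) or ((angle between new_3's own y axis and vertical below 0.52 rad or angle between new_3's own y axis and vertical above 2.62159 rad) and contact force between the fingers and new_3 above 12 N)).
It fails at once if a new box is lifted while on end (long axis within 40 degrees of vertical, its origin higher than 80 mm) (((angle between new_1's own y axis and vertical below 0.7 rad or angle between new_1's own y axis and vertical above 2.44159 rad) and height (world z) of new_1 above 0.08 m) or ((angle between new_2's own y axis and vertical below 0.7 rad or angle between new_2's own y axis and vertical above 2.44159 rad) and height (world z) of new_2 above 0.08 m) or ((angle between new_3's own y axis and vertical below 0.7 rad or angle between new_3's own y axis and vertical above 2.44159 rad) and height (world z) of new_3 above 0.08 m)).
It fails at once if the dropper bottle or the beaker is moved more than 30 mm (distance of any of dropper_bottle, beaker from where it was at the start of the episode above 0.03 m).
Of new_1, new_2, new_3 only 2 to 3 are there at a start; the rules pass over those that are not, and their reading is None.
At some moment in a run one of new_1, new_2, new_3 may be knocked a few centimetres aside while the robot is not near it.
Once in a run the grip may slacken for a moment while it holds something.
It also fails if it takes over 210 s, if anything falls off the work surface, if the arm or the gripper's body presses on something with over 40 N, if the wrist force passes 120 N, or if a joint passes its speed limit or range.

## Robot

A 7-joint arm with a two-finger parallel gripper is mounted at the origin on a cart in front of the work surface, level with it; the furniture and walls round the work are solid. World frame = base frame: x ahead of the robot, y to its left, z up, the work surface at z = 0. Lengths are in m, angles in rad, forces in N, time in s.
With the tool pointing down it reaches from about 0.4 to 0.85 m from the base axis. Payload 4.5 kg.
Tool frame: the origin (TCP) lies between the finger pads; the fingertips stand 19 mm ahead of it and the grasp point (between the pads) is the TCP; z points along the fingers, y is the direction in which the jaws open and shut (so a half turn about z gives the same grasp; the last joint's range is limited). The gripper opens to 88 mm and grips with 3 to 60 N. Pads are 18 mm wide; open, the fingers measure 123 mm over their backs; the gripper's body (75 mm by 187 mm) begins 45 mm behind the grasp point.
Start: joints at [1.287, 0.689, -0.195, 1.565, 0.157, 0.902, -0.215], TCP at [0.195, -0.594, 0.258] pointing down, gripper open.
Joint ranges: [-3.01, 3.01], [-0.46, 2.08], [-1.47, 1.51], [0.13, 2.56], [-1, 4.14], [0.04, 2.09], [-2.66, 2.66]. Speed limits (rad/s): [2.57, 2.57, 3.14, 3.14, 3.14, 3.14, 3.14].

## Interface

Orientations are given as a unit quaternion [x, y, z, w].
In Python, from plant import status, snapshot, finish_job, cut_out, tip_of gives the robot as it stands. The module is installed in compiled form; this text tells all that it offers.
- The arm moves only by the tool carry_out, never from a script. Its arguments are lists of equal length, an entry for each row: "linear": the shift along the world's x, y, z in m, a list of three; "roll": the turn about the world's z in rad. A call has 1 to 8 rows; each row is the pose to reach, as a shift and turn from the pose measured when the call began; what a row does not reach only later rows make up. A row lasts 1/12 s, in which the tool goes at most 41.7 mm and 7.16 degrees, less where a joint would pass 70% of its speed; a pose out of reach is approached as far as the arm can. A call with a gripper value outside its range is refused whole. "gripper" is the opening, from 0 (shut) to 1 (fully open), set as the call begins (left out, the last holds). The fingers move at their own pace and stop on an object; "grip_force" is the grip in N (left out, the last holds). Time passes only in rows, so rows that repeat a pose let the fingers close. It gives the time, the measured TCP pose, the force and the opening at its end, in the units of the state.
- status.get_state(): the state, without advancing time (a new reading comes with each control period).
- snapshot(name): name is "side" or "top"; returns a dict with "img" (420x560x3 uint8, red, green, blue), "range_z" (420x560 float32, m along the optical axis (not along the pixel's ray), 0 where there is no reading), "fx", "fy", "cx", "cy" (pixels), "world_from_camera" (4x4, takes a point from camera to world coordinates). Camera axes: x right, y down, z forward; pixel columns grow to the right and rows downward; lengths in m; the calibration is good to about 2 mm. A picture is of the moment at which its call begins.
- finish_job(): hands the job in, once; it reports no verdict.
Trained networks look in a picture, given as the dict that the camera call returned (one of the last four; its "shot" number tells which), for a name from the list of things; names that differ only in an ending like _2 or _b are one class to them, and where a whole thing is asked for, a point or a joint stands for the part that bears it (a point fixed in the world has none). Each returns a list of dicts, best first, with "confidence" (0 to 1); they miss things now and then, are a little off and sometimes report something else, mostly with a low value. They report only what shows in the picture. A call takes as long as a camera call.
- cut_out(picture, query): "region" (420x560 bool, what is visible of it) and "pixel" ([column, row] in pixels, amid what is visible of it).
- tip_of(picture, query): "pixel" ([column, row] in pixels: a listed point, or the origin of a listed thing).
The state is a dict: "clock": time; "q": joint angles; "qd": joint speeds; "joint_torque": joint torques, N m; "tool_pos": TCP position; "eef_rot": TCP orientation; "contact_force": force on the tool from outside, world axes, zero at the start; "moment": the same for the moment, N m; "opening": opening from 0.0 (shut) to 1.0 (fully open).
Only numpy, scipy, OpenCV 4.12 (cv2) and the standard library are available. Lean on these libraries where they do the work, as an engineer would, in place of code of your own. Each camera call takes 0.05 s, during which the arm holds its last target.

## Working session

There is one attempt and no reset: what is moved stays moved. The work goes in short steps, Python scripts to look and compute and a tool call to move; the robot and the scene stay as the last step left them, time stands still between calls to the robot, and variables do not carry over. Pictures are saved under pics/ and viewed, and the job is handed in when it is done.

Besides the shell and the picture viewer there is one more tool, called as a command line: name --pt "numbers of a row" for each row, then --argument value for the rest. carry_out: Moves the arm, as the interface text tells. Its arguments: {"type":"object","properties":{"linear":{"type":"array"},"roll":{"type":"array"},"gripper":{"type":"number"},"grip_force":{"type":"number"}},"required":["linear","roll"]}

```bash
ls; mkdir -p pics; python3 - <<'E'
from plant import status,snapshot
import cv2
s=status.get_state(); print({k:(s[k]) for k in ('clock','tool_pos','eef_rot','contact_force','opening')})
for n in('side','top'):
    p=snapshot(n); cv2.imwrite(f'pics/{n}0.png',p['img'][:,:,::-1]); print(n,p['fx'],p['cx'],p['cy'],p['world_from_camera'],p['shot'])
E
```

```text
pics
{'clock': 0.0, 'tool_pos': array([ 0.19503784, -0.59317332,  0.25692296]), 'eef_rot': array([ 9.87398151e-01,  1.58253236e-01, -2.16329084e-04, -8.70656678e-04]), 'contact_force': array([ 0.28166216, -0.41031449,  0.29436717]), 'opening': 0.9984846673828977}
side 450.845627103874 281.297301686546 211.44572062494345 [[ 0.97313805 -0.128429    0.19107155  0.37244588]
 [-0.23014431 -0.52106619  0.82190244 -1.05925022]
 [-0.00599519 -0.84379856 -0.53662654  0.62559139]
 [ 0.          0.          0.          1.        ]] 1
top 399.7358420359013 284.23464995711174 203.69581727145885 [[ 0.0010252  -0.98886701  0.14879848  0.43470426]
 [-0.9998395  -0.00367511 -0.01753487 -0.25275102]
 [ 0.01788651 -0.14875662 -0.98871206  0.96764114]
 [ 0.          0.          0.          1.        ]] 2
```

View pics/side0.png

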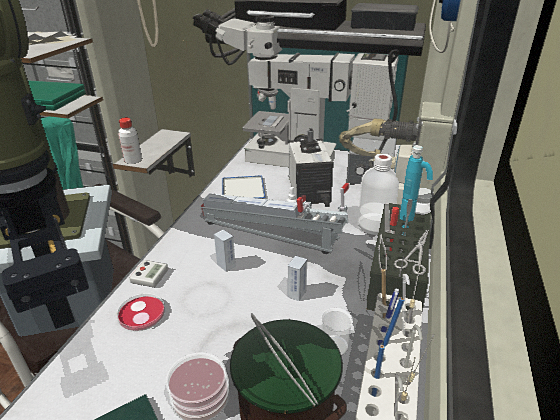

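View pics/top0.png

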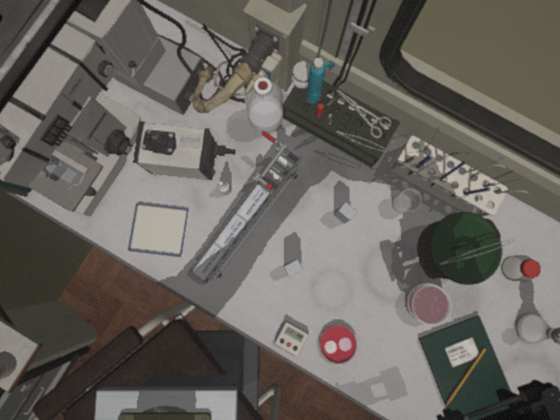

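Top view: lane runs from about (205,270) (stop, near robot) to (290,150) (open end). The tray is at (160,228), and new boxes stand at (346,211) and (292,267). The middle bar's tab is at about (268,185), and the rear tab, up, at (268,136). Now to measure.

```bash
cat > h.py <<'E'
import numpy as np, cv2
from plant import status,snapshot,cut_out,tip_of
np.set_printoptions(precision=4,suppress=True)
def w(p,c,r,z=None,plane=None):
    T=p['world_from_camera']; d=np.array([(c-p['cx'])/p['fx'],(r-p['cy'])/p['fy'],1.])
    if plane is not None:
        D=T[:3,:3]@d; t=(plane-T[2,3])/D[2]; return T[:3,3]+t*D
    if z is None: z=p['range_z'][int(round(r)),int(round(c))]
    return T[:3,3]+T[:3,:3]@(d*z)
def cloud(p,m=None):
    rr,cc=np.nonzero((p['range_z']>0)&(m if m is not None else True)); z=p['range_z'][rr,cc].astype(float)
    T=p['world_from_camera']
    X=np.stack([(cc-p['cx'])/p['fx']*z,(rr-p['cy'])/p['fy']*z,z],1)
    return X@T[:3,:3].T+T[:3,3]
def px(p,P):
    T=p['world_from_camera']; q=(np.asarray(P)-T[:3,3])@T[:3,:3]
    return np.array([p['cx']+p['fx']*q[0]/q[2],p['cy']+p['fy']*q[1]/q[2]])
def snap(n,name=None,crop=None,scale=3,marks=()):
    p=snapshot(n)
    if name:
        im=p['img'][:,:,::-1].copy()
        if crop:
            a,b,c,d=crop; im=cv2.resize(im[b:d,a:c],None,fx=scale,fy=scale,interpolation=cv2.INTER_CUBIC)
            for P in marks:
                u=px(p,P); cv2.drawMarker(im,(int((u[0]-a+.5)*scale),int((u[1]-b+.5)*scale)),(0,0,255),0,12,1)
        cv2.imwrite(f'pics/{name}.png',im)
    return p
E
python3 - <<'E'
from h import *
for n in ('top','side'):
    p=snapshot(n); print(n)
    for q in ['new_1','box_a','tray','lane','dropper_bottle','beaker']:
        for d in cut_out(p,q)[:5]:
            X=cloud(p,d['region']); 
            print(q,round(d['confidence'],2),np.round(d['pixel']),d['region'].sum(),'med',np.median(X,0),'zmax',np.percentile(X[:,2],[5,95]) if len(X) else '')
    for q in ['lane','lane_bed','lane_load','bar_mid_tip','bar_rear_tip','tray','new_1','box_a','dropper_bottle','beaker']:
        for d in tip_of(p,q)[:4]:
            print('tip',q,round(d['confidence'],2),np.round(d['pixel'],1),w(p,*d['pixel']))
E
```

```text
top
new_1 0.71 [294. 267.] 202 med [ 0.4258 -0.2878  0.0814] zmax [0.0008 0.0839]
new_1 0.71 [347. 212.] 278 med [ 0.5499 -0.4073  0.0807] zmax [0.0116 0.0844]
new_1 0.67 [269. 178.] 2072 med [ 0.6249 -0.2381  0.0566] zmax [0.0024 0.1013]
box_a 0.78 [233. 232.] 605 med [ 0.505  -0.1495  0.0706] zmax [0.0583 0.0761]
box_a 0.66 [210. 265.] 539 med [ 0.4408 -0.101   0.0606] zmax [0.0537 0.0659]
box_a 0.6 [254. 206.] 599 med [ 0.5699 -0.1986  0.0809] zmax [0.0701 0.0866]
tray 0.58 [159. 229.] 2511 med [0.5171 0.0339 0.0026] zmax [-0.0004  0.0078]
lane 0.98 [268. 180.] 2456 med [ 0.6169 -0.2331  0.0557] zmax [0.0017 0.0977]
lane 0.47 [255. 202.] 620 med [ 0.5699 -0.1965  0.0807] zmax [0.0612 0.0864]
lane 0.24 [346. 214.] 261 med [ 0.5499 -0.4072  0.0809] zmax [0.0182 0.0844]
dropper_bottle 0.49 [228. 187.] 165 med [ 0.6114 -0.1299  0.0462] zmax [0.004  0.0801]
beaker 0.73 [410. 200.] 616 med [ 0.585  -0.5646  0.0312] zmax [-0.      0.0699]
tip lane 0.57 [246.5 214.8] [ 0.5432 -0.1841  0.0778]
tip lane 0.57 [276.7 171. ] [ 0.6496 -0.2512  0.0535]
tip lane_bed 0.86 [200.1 272.7] [ 0.415  -0
[... 1784 characters left out ...]
 0.6318 -0.2714  0.0771]
tip lane_bed 0.78 [207.4 204.4] [ 0.4097 -0.0958  0.0455]
tip lane_load 0.93 [317.  219.6] [ 0.6358 -0.2724  0.0784]
tip bar_mid_tip 0.41 [299.5 200.9] [ 0.6045 -0.2391  0.1114]
tip bar_rear_tip 0.54 [345.4 186. ] [ 0.7112 -0.2356  0.1327]
tip tray 0.63 [241.9 190.5] [0.5126 0.0246 0.0039]
tip new_1 0.75 [288.7 277.4] [ 0.535  -0.4186  0.0555]
tip new_1 0.62 [216.9 251.3] [ 0.4114 -0.2858  0.0418]
tip new_1 0.31 [225.3 206.3] [ 0.4503 -0.1294  0.0542]
tip box_a 0.72 [224.3 206.7] [ 0.4481 -0.1251  0.0508]
tip box_a 0.7 [281.8 213.6] [ 0.5702 -0.2136  0.0674]
tip box_a 0.69 [251.7 210.3] [ 0.5076 -0.1706  0.0595]
tip beaker 0.84 [334.6 344.4] [ 0.5462 -0.6441  0.1164]
```

```bash
cat > fit.py <<'E'
from h import *
S,C=np.sin(np.radians(7.2)),np.cos(np.radians(7.2))
def rect(X2):
    (c,sz,a)=cv2.minAreaRect(X2.astype(np.float32)); return np.array(c),sz,a
E
python3 - <<'E'
from fit import *
from scipy.spatial import cKDTree
for n in ('top','side'):
    p=snapshot(n); print(n)
    for q in ['box_a','new_1','tray']:
        for d in cut_out(p,q)[:3]:
            m=d['region']; X=cloud(p,m)
            if q=='tray':
                c,s,a=rect(X[:,:2]); print(q,c,s,a); continue
            if q=='new_1':
                Y=X[(X[:,2]>0.078)&(X[:,2]<.088)]
                if len(Y)<20: continue
                c,s,a=rect(Y[:,:2]); print(q,d['confidence'],c,s,a,'z',np.median(Y[:,2]),len(Y)); continue
            # top surface of lane box: plane with normal tilt; robust
            med=np.median(X,0)
            Y=X[np.abs(X-med).max(1)<0.06]
            # fit plane ransac-lite
            for it in range(6):
                A=np.c_[Y[:,:2],np.ones(len(Y))]; k=np.linalg.lstsq(A,Y[:,2],rcond=None)[0]
                r=Y[:,2]-A@k; Y2=Y[np.abs(r)<max(.003,1.5*np.std(r))]
                if len(Y2)==len(Y):break
                Y=Y2
            c,s,a=rect(Y[:,:2]); print(q,d['confidence'],c,s,a,'zc',np.r_[c,1]@k,'slope',np.degrees(np.arctan(np.hypot(k[0],k[1]))),np.degrees(np.arctan2(k[1],k[0])))
snap('top','lane0',(170,100,320,290),4); snap('side','lane0s',(180,150,380,310),4)
E
```

```text
top
box_a 0.84 [ 0.4415 -0.1001] (0.034386150538921356, 0.08184470236301422) 52.83930587768555 zc 0.06060223311568373 slope 7.447058888059941 -34.23753438590153
box_a 0.74 [ 0.5062 -0.1488] (0.03461823612451553, 0.08113019913434982) 52.89940643310547 zc 0.07083736712228487 slope 7.526371012727531 -35.40093147169061
box_a 0.57 [ 0.5702 -0.1976] (0.033107221126556396, 0.07923536002635956) 53.681396484375 zc 0.08124973474870101 slope 7.188485503050696 -37.471687269740244
new_1 0.84 [ 0.5533 -0.4106] (0.0334734246134758, 0.026111718267202377) 49.72929382324219 z 0.08233251761079413 170
new_1 0.7 [ 0.427  -0.2884] (0.02583341859281063, 0.033652644604444504) 29.056480407714844 z 0.08159287710395008 178
tray [0.5168 0.034 ] (0.12948206067085266, 0.11459840834140778) 83.2878189086914
tray [ 0.4409 -0.0997] (0.035228218883275986, 0.08101619780063629) 53.71172332763672
side
box_a 0.82 [ 0.5745 -0.2012] (0.03681253641843796, 0.08780410885810852) 52.2401008605957 zc 0.0831504782483539 slope 9.508083918657524 10.36970802718679
box_a 0.7 [ 0.4402 -0.1   ] (0.03589336946606636, 0.08314952254295349) 52.788814544677734 zc 0.06223987122177077 slope 9.198887749007724 -2.973966512730019
box_a 0.65 [ 0.5049 -0.149 ] (0.03598242253065109, 0.08495678007602692) 52.775794982910156 zc 0.07182682943745577 slope 10.781310001003037 12.760435867878625
new_1 0.92 [ 0.4272 -0.2898] (0.024983622133731842, 0.03467874228954315) 30.52772331237793 z 0.08313843779646624 142
new_1 0.81 [ 0.5535 -0.411 ] (0.03596390783786774, 0.025938134640455246) 48.55079650878906 z 0.08314545850744226 189
tray [ 0.5144 -0.0084] (0.21465949714183807, 0.11389818787574768) 85.10809326171875
tray [ 0.4396 -0.1011] (0.040247559547424316, 0.08320974558591843) 46.17935562133789
```

View pics/lane0.png

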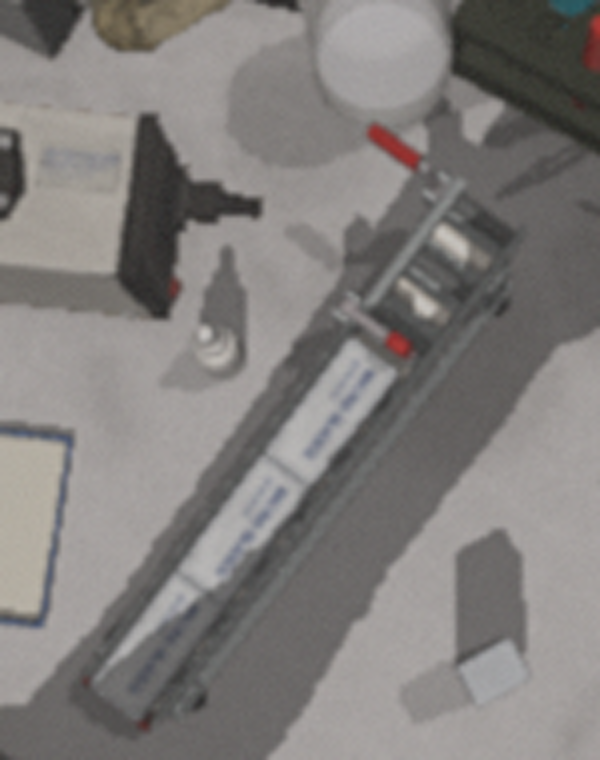

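View pics/lane0s.png

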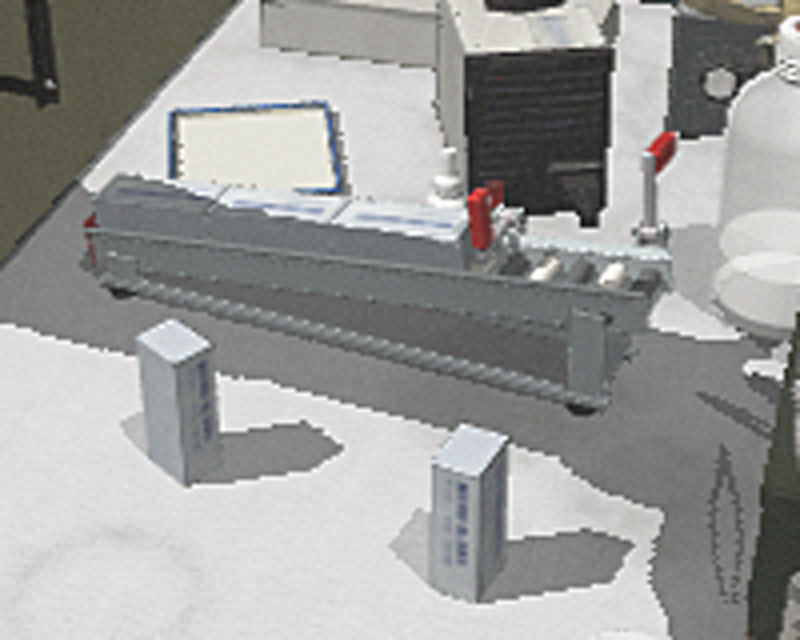

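```bash
python3 - <<'E'
from fit import *
p=snapshot('top'); X=cloud(p)
print('near-lane-end obstacles')
for x in np.arange(.5,.86,.04):
    row=[]
    for y in np.arange(-.5,.14,.04):
        m=(abs(X[:,0]-x)<.02)&(abs(X[:,1]-y)<.02); row.append(int(1000*X[m,2].max()) if m.any() else -1)
    print(round(x,2),row)
q=p
for d in cut_out(p,'bar_mid')[:2]+cut_out(p,'bar_rear')[:2]:
    Y=cloud(p,d['region']); print(d['confidence'],d['pixel'],np.median(Y,0),Y.min(0),Y.max(0))
E
```

```text
near-lane-end obstacles
0.5 [4, 4, 4, 4, 4, 5, 4, 3, 76, 74, 69, 4, 10, 8, 6, 10]
0.54 [5, 4, 85, 84, 6, 4, 4, 81, 82, 78, 5, 4, 11, 6, 6, 12]
0.58 [5, 4, 84, 84, 4, 6, 70, 114, 88, 59, 4, 4, 13, 10, 12, 11]
0.62 [5, 4, 3, 4, 3, 11, 114, 118, 80, 82, 124, 120, 4, 3, 4, 3]
0.66 [94, 95, 5, 4, 4, 83, 81, 77, 4, 3, 125, 124, 135, 134, 125, 54]
0.7 [140, 100, 100, 95, 5, 75, 137, 135, 4, 43, 125, 126, 176, 175, 126, 274]
0.74 [100, 99, 102, 158, 96, 4, 4, 134, 236, 236, 211, 171, 126, 133, 125, 319]
0.78 [245, 249, 100, 174, 211, 96, 170, 258, 264, 244, 208, 173, 78, 4, 325, 363]
0.82 [274, 450, 426, 328, 259, 235, 201, 264, 264, 134, 145, 146, 110, 324, 328, 388]
0.41 [267.9, 183.0] [ 0.6154 -0.2281  0.082 ] [ 0.5976 -0.2433  0.0769] [ 0.6338 -0.2021  0.1187]
0.41 [226.4, 187.1] [ 0.6113 -0.13    0.0468] [ 0.6018 -0.1405 -0.0012] [ 0.6301 -0.1137  0.0826]
0.68 [272.9, 137.3] [ 0.7093 -0.2387  0.1268] [ 0.6941 -0.2631 -0.004 ] [ 0.7599 -0.2139  0.1376]
```

carry_out --pt "0.02 0.03 0" --pt "0.05 0.06 0" --pt "0.08 0.09 0" --pt "0.11 0.11 0" --pt "0.135 0.135 0" --pt "0.16 0.16 0" --pt "0.18 0.18 0" --pt "0.2 0.2 0" --roll '[0.08,0.16,0.24,0.32,0.4,0.48,0.55,0.604]' --gripper 0.5

```text
clock: 3.12
tool_pos: [0.3967, -0.3922, 0.2579]
eef_rot: [0.895, 0.447, 0.0, 0.0]
contact_force: [0.8, 0.1, -0.4]
opening: 0.501
```

```bash
cat >> fit.py <<'E'
YAW=np.radians(-37.2); U=np.array([np.cos(YAW),np.sin(YAW),0]); N=np.array([-np.sin(YAW),np.cos(YAW),0])
O=np.array([.4112,-.0774,.03]); EX=U*C+np.array([0,0,S]); EZ=-U*S+np.array([0,0,C])
def l2w(x,y,z): return O+(EX*x+N*y+EZ*z)/1000
def w2l(P): d=np.asarray(P)-O; return np.stack([d@EX,d@N,d@EZ],-1)*1000
def psi():
    s=status.get_state(); q=s['eef_rot']; return s['tool_pos'],2*np.arctan2(q[1],q[0]),s
def go(pts):
    t,a,s=psi(); print('tcp',t,'psi',np.degrees(a),'dpsi to lane',YAW-a,'clock',s['clock'])
    for P in pts: print(np.round(np.asarray(P),4),'->',np.round(np.asarray(P)-t,4))
E
python3 - <<'E'
from fit import *
def c(ry,rz): return l2w(258,ry+30-17.5,rz+14.5+19)
go([c(-60,22),c(-47,22),c(-40.5,32),c(-29.7,42.6),c(-13.3,50.1),c(0,50),c(12,50),c(24,50)])
E
```

```text
tcp [ 0.3967 -0.3922  0.2579] psi 53.07085718506386 dpsi to lane -1.5755236764769445 clock 3.1167
[ 0.5808 -0.2658  0.1174] -> [ 0.1842  0.1264 -0.1405]
[ 0.5887 -0.2554  0.1174] -> [ 0.192   0.1368 -0.1405]
[ 0.5916 -0.2495  0.1273] -> [ 0.1949  0.1427 -0.1306]
[ 0.5971 -0.2401  0.1378] -> [ 0.2004  0.1521 -0.1201]
[ 0.6063 -0.2265  0.1453] -> [ 0.2096  0.1657 -0.1127]
[ 0.6143 -0.2159  0.1452] -> [ 0.2176  0.1763 -0.1128]
[ 0.6216 -0.2063  0.1452] -> [ 0.2249  0.1859 -0.1128]
[ 0.6288 -0.1968  0.1452] -> [ 0.2321  0.1954 -0.1128]
```

carry_out --pt "0.02 0.02 0" --pt "0.04 0.04 0" --pt "0.07 0.06 0" --pt "0.1 0.08 0" --pt "0.125 0.09 0" --pt "0.15 0.1 0" --pt "0.17 0.11 0" --pt "0.18 0.11 0" --roll '[-0.1,-0.22,-0.34,-0.46,-0.58,-0.7,-0.82,-0.94]' --gripper 0

```text
clock: 3.78
tool_pos: [0.5803, -0.278, 0.2579]
eef_rot: [1.0, -0.007, 0.001, -0.001]
contact_force: [0.3, 0.1, 0.5]
opening: 0.006
```

carry_out --pt "-0.002 0.005 -0.02" --pt "-0.002 0.009 -0.04" --pt "-0.002 0.009 -0.06" --pt "-0.002 0.009 -0.08" --pt "-0.002 0.009 -0.1" --pt "-0.002 0.009 -0.12" --pt "-0.002 0.009 -0.14" --pt "-0.002 0.009 -0.14" --roll '[-0.1,-0.2,-0.3,-0.4,-0.5,-0.6,-0.635,-0.635]'

```text
clock: 4.45
tool_pos: [0.5761, -0.2674, 0.1141]
eef_rot: [0.948, -0.319, -0.002, -0.001]
contact_force: [-0.5, 0.6, -0.1]
opening: 0.006
```

```bash
python3 - <<'E'
from fit import *
snap('side','bar1',(220,130,380,250),5)
def c(ry,rz): return l2w(258,ry+30-17.5,rz+14.5+19)
go([c(-60,22),c(-47,22),c(-40.5,32),c(-29.7,42.6),c(-13.3,50.1),c(0,50),c(12,50),c(24,50)])
E
```

```text
tcp [ 0.5771 -0.268   0.1161] psi -37.10326471785477 dpsi to lane -0.001688349176280024 clock 4.5
[ 0.5808 -0.2658  0.1174] -> [0.0038 0.0023 0.0013]
[ 0.5887 -0.2554  0.1174] -> [0.0116 0.0126 0.0013]
[ 0.5916 -0.2495  0.1273] -> [0.0146 0.0186 0.0112]
[ 0.5971 -0.2401  0.1378] -> [0.02   0.028  0.0218]
[ 0.6063 -0.2265  0.1453] -> [0.0292 0.0416 0.0292]
[ 0.6143 -0.2159  0.1452] -> [0.0372 0.0522 0.0291]
[ 0.6216 -0.2063  0.1452] -> [0.0445 0.0617 0.0291]
[ 0.6288 -0.1968  0.1452] -> [0.0518 0.0713 0.0291]
```

View pics/bar1.png

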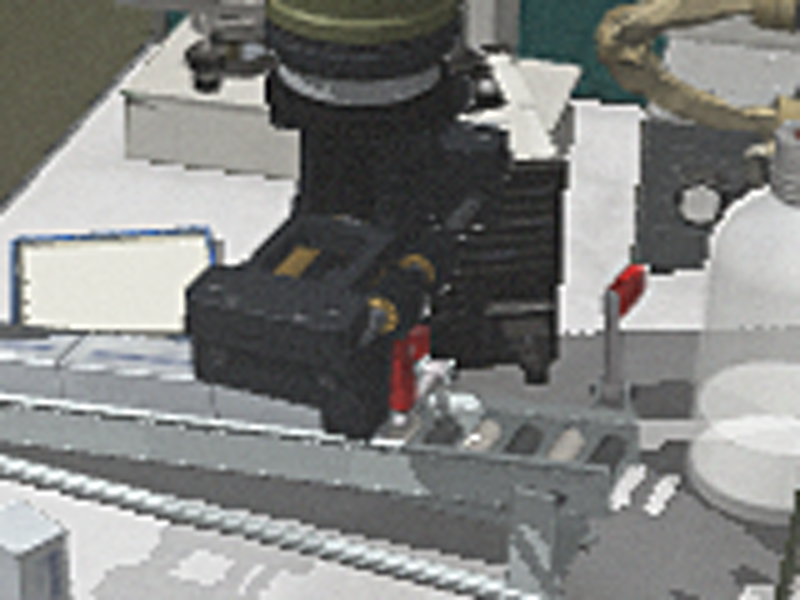

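```bash
python3 - <<'E'
from fit import *
p=snap('side')
t,a,s=psi(); print(w2l(t),t)
for c,r in [(350,420),(350,400),(340,380),(230,330),(260,370),(330,330),(540,365),(500,340),(405,380),(430,340),(370,415)]:
    X=w(p,220+c/5,130+r/5); print((c,r),X,w2l(X))
# cloud around tcp
X=cloud(p); Lc=w2l(X); d=Lc-w2l(t)
for z0 in range(-25,90,10):
    m=(d[:,2]>z0)&(d[:,2]<z0+10)&(abs(d[:,0])<110)&(abs(d[:,1])<110)
    if m.sum()>5: print(z0,m.sum(),np.percentile(d[m],[2,98],0).round())
E
```

```text
[257.6887 -51.4851  55.8013] [ 0.5781 -0.2688  0.1177]
(350, 420) [ 0.5719 -0.2823  0.1091] [259.8411 -66.0542  46.8576]
(350, 400) [ 0.5532 -0.355   0.1664] [ 295.8438 -135.2369  100.1544]
(340, 380) [ 0.5495 -0.3543  0.1755] [ 293.5698 -136.9356  109.6069]
(230, 330) [ 0.5113 -0.3347  0.1918] [ 253.7433 -144.4413  130.9836]
(260, 370) [ 0.5227 -0.3342  0.172 ] [ 259.9787 -137.1423  110.273 ]
(330, 330) [ 0.5439 -0.3612  0.2023] [ 296.6675 -145.8633  136.1863]
(540, 365) [ 0.7037 -0.1501  0.0387] [275.7981 118.9239 -26.0402]
(500, 340) [ 0.6962 -0.1085  0.0303] [243.9079 147.5463 -30.5164]
(405, 380) [ 0.6076 -0.241   0.0988] [261.9943 -11.5701  36.2849]
(430, 340) [ 0.6627 -0.0947  0.0271] [208.7613 138.3121 -29.3035]
(370, 415) [ 0.5802 -0.2841  0.1114] [267.7063 -62.4343  48.2054]
-25 76 [[-109. -109.  -24.]
 [  87.   86.  -15.]]
-15 84 [[-10. -16. -15.]
 [ 88.  92.  -5.]]
-5 68 [[ -1. -17.  -4.]
 [ 90. 106.   5.]]
5 39 [[ 10. -16.   5.]
 [ 88. 108.  15.]]
15 24 [[ 11. -18.  15.]
 [ 14.  15.  25.]]
25 6 [[ 12. -17.  25.]
 [ 15.   4.  30.]]
35 30 [[ 15. -87.  41.]
 [ 41.  81.  45.]]
45 242 [[-23. -87.  45.]
 [ 42.  81.  55.]]
55 350 [[-22. -87.  55.]
 [ 43.  80.  65.]]
65 252 [[-21. -93.  65.]
 [ 45.  82.  75.]]
75 526 [[-17. -95.  75.]
 [ 46.  86.  85.]]
85 488 [[-19. -94.  85.]
 [ 36.  81.  94.]]
```

The near dark block at (270,330) is the gripper body and the fingers end at about (360,420). The red tab at (405,370) is just beyond them. That agrees with the model, so I push.

carry_out --pt "0.006 0.008 0.001" --pt "0.011 0.0145 0.002" --pt "0.0135 0.0185 0.007" --pt "0.016 0.023 0.013" --pt "0.0195 0.0285 0.019" --pt "0.024 0.0345 0.0235" --pt "0.0285 0.0415 0.0275" --pt "0.0285 0.0415 0.0275" --roll '[0,0,0,0,0,0,0,0]'

```text
clock: 5.22
tool_pos: [0.6086, -0.225, 0.1468]
eef_rot: [0.949, -0.317, 0.002, -0.001]
contact_force: [-0.4, -1.1, 1.5]
opening: 0.008
```

carry_out --pt "0.004 0.005 0" --pt "0.008 0.0106 0" --pt "0.012 0.016 0" --pt "0.0155 0.021 0" --pt "0.019 0.0255 0" --pt "0.0225 0.03 0" --pt "0.0225 0.03 0" --pt "0.0225 0.03 0" --roll '[0,0,0,0,0,0,0,0]'

```text
clock: 5.88
tool_pos: [0.6317, -0.1942, 0.1465]
eef_rot: [0.949, -0.316, 0.003, -0.002]
contact_force: [0.3, 0.2, 1.4]
opening: 0.003
```

```bash
python3 - <<'E'
from fit import *
snap('side','bar2',(220,130,380,250),5)
t,a,s=psi(); print(t,w2l(t),s['contact_force'])
E
```

```text
[ 0.6312 -0.1948  0.1465] [258.9073  39.5014  84.6881] [ 0.2899 -0.2193  0.2886]
```

View pics/bar2.png

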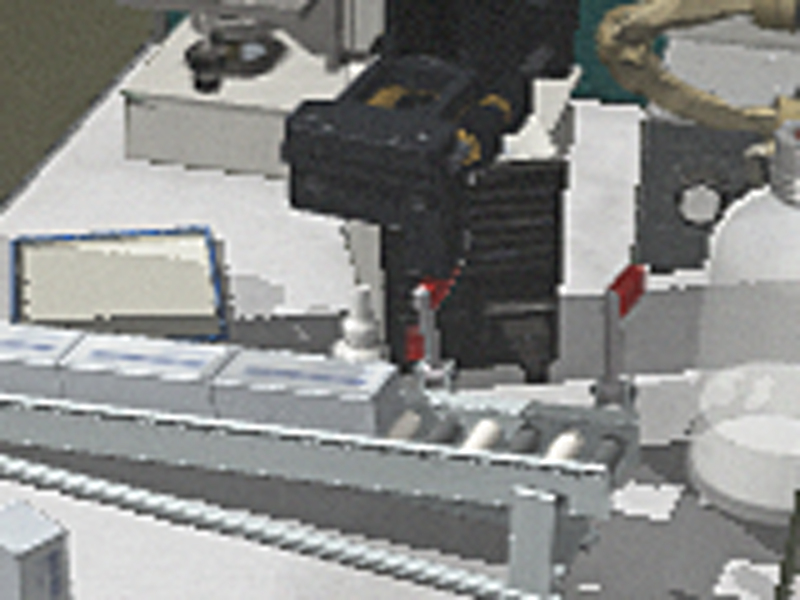

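carry_out --pt "0 0 0.018" --pt "-0.012 -0.016 0.018" --pt "-0.024 -0.031 0.018" --pt "-0.034 -0.045 0.016" --pt "-0.034 -0.045 -0.01" --pt "-0.034 -0.045 -0.026" --pt "-0.034 -0.045 -0.026" --pt "-0.027 -0.036 -0.026" --roll '[0,0,0,0,0,0,0,0]'

```text
clock: 6.6
tool_pos: [0.6016, -0.2337, 0.1196]
eef_rot: [0.948, -0.319, 0.0, -0.0]
contact_force: [0.4, -0.7, -0.1]
opening: 0.001
```

carry_out --pt "0.003 0.004 0" --pt "0.006 0.008 0" --pt "0.009 0.012 0" --pt "0.0115 0.0155 0" --pt "0.0135 0.018 0" --pt "0.0135 0.018 0" --pt "0.0 0.0 0.0" --pt "-0.01 -0.013 0.04" --roll '[0,0,0,0,0,0,0,0]' --gripper 0

```text
clock: 7.27
tool_pos: [0.5874, -0.244, 0.1519]
eef_rot: [0.948, -0.318, -0.007, -0.0]
contact_force: [-0.5, -1.1, -0.3]
opening: 0.008
```

```bash
python3 - <<'E'
from fit import *
snap('side','bar3',(220,130,380,250),5)
t,a,s=psi(); print(t,w2l(t),s['contact_force'])
B=l2w(41,0,30); go([B+[0,0,.08],B])
E
```

```text
[ 0.5898 -0.252   0.1631] [262.5656 -31.0716 100.968 ] [-1.3026 -4.2819  5.3039]
tcp [ 0.5898 -0.252   0.1631] psi -37.470328105829175 dpsi to lane 0.004718115507398757 clock 7.3167
[ 0.4406 -0.0997  0.1449] -> [-0.1492  0.1523 -0.0182]
[ 0.4406 -0.0997  0.0649] -> [-0.1492  0.1523 -0.0982]
```

View pics/bar3.png

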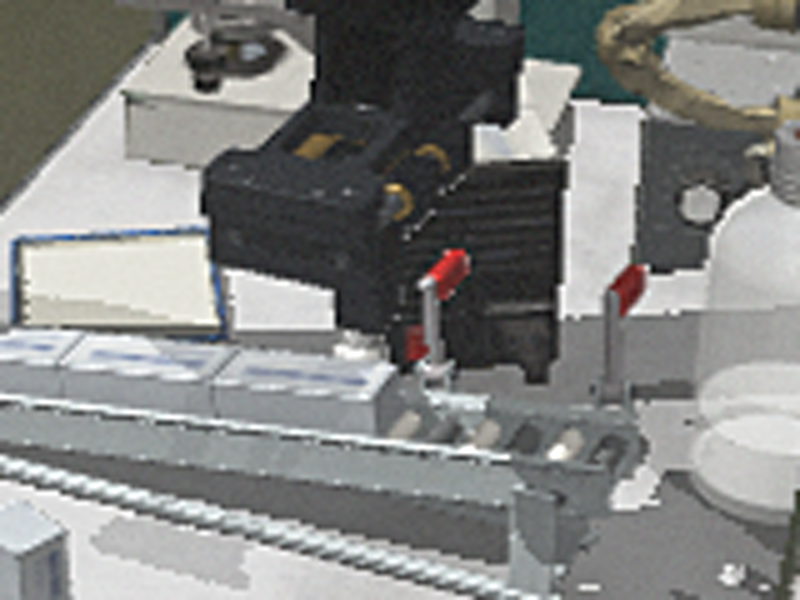

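carry_out --pt "-0.005 0.005 0.02" --pt "-0.03 0.03 0.03" --pt "-0.06 0.06 0.03" --pt "-0.085 0.085 0.03" --pt "-0.11 0.11 0.02" --pt "-0.13 0.132 0" --pt "-0.143 0.146 -0.01" --pt "-0.149 0.152 -0.018" --roll '[0,0,0,0,0.005,0.005,0.005,0.005]' --gripper 0.7

```text
clock: 7.98
tool_pos: [0.4383, -0.0975, 0.1449]
eef_rot: [0.948, -0.318, -0.0, 0.002]
contact_force: [0.6, 1.3, -0.1]
opening: 0.586
```

```bash
python3 - <<'E'
from fit import *
B=l2w(41,0,31); go([B+[0,0,.08],B])
snap('top','a1',(170,100,320,290),4)
go([])
E
```

```text
tcp [ 0.4383 -0.0975  0.1449] psi -37.04208353867007 dpsi to lane -0.0027561621933055447 clock 7.9833
[ 0.4405 -0.0996  0.1459] -> [ 0.0022 -0.0021  0.001 ]
[ 0.4405 -0.0996  0.0659] -> [ 0.0022 -0.0021 -0.079 ]
tcp [ 0.4375 -0.0971  0.1439] psi -37.016063136813685 dpsi to lane -0.003210303878391607 clock 8.0333
```

View pics/a1.png

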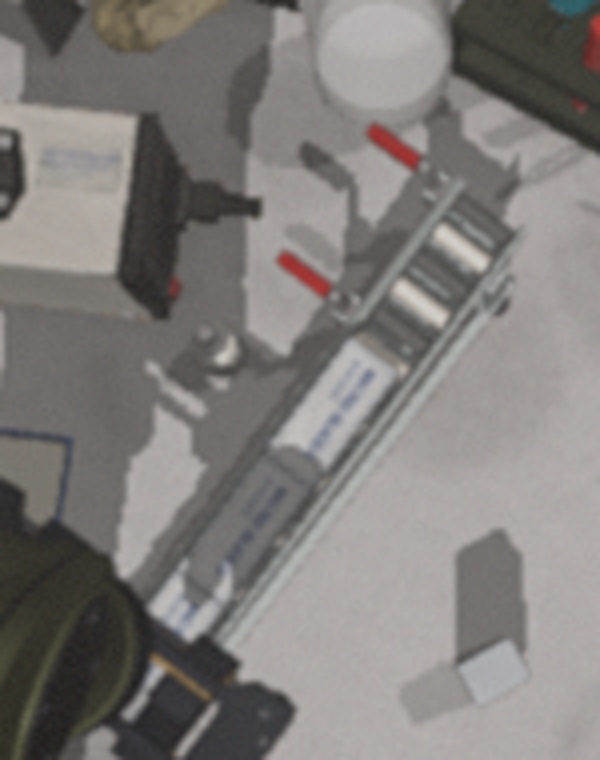

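The middle bar is up, parallel to the rear one (red tabs at (305,275) and (395,145)). Next, down onto box_a.

carry_out --pt "0.002 -0.002 -0.02" --pt "0.003 -0.0025 -0.04" --pt "0.003 -0.0025 -0.06" --pt "0.003 -0.0025 -0.07" --pt "0.003 -0.0025 -0.078" --pt "0.003 -0.0025 -0.078" --pt "0.003 -0.0025 -0.078" --roll '[0,0,0,0,0,0,0]'

```text
clock: 8.62
tool_pos: [0.4408, -0.1, 0.0662]
eef_rot: [0.948, -0.318, -0.001, 0.002]
contact_force: [-0.8, -0.2, -0.3]
opening: 0.698
```

carry_out --pt "0 0 0" --pt "0 0 0" --pt "0 0 0" --pt "0 0 0" --pt "0 0 0" --pt "0 0 0" --pt "0 0 0" --pt "0 0 0" --roll '[0,0,0,0,0,0,0,0]' --gripper 0.2 --grip_force 25

```text
clock: 9.28
tool_pos: [0.4413, -0.0998, 0.0666]
eef_rot: [0.948, -0.318, -0.0, 0.002]
contact_force: [0.2, 0.6, 5.8]
opening: 0.388
```

carry_out --pt "0 0 0.01" --pt "0 0 0.025" --pt "0 0 0.045" --pt "0 0 0.07" --pt "0 0 0.09" --pt "0 0 0.1" --pt "0 0 0.1" --pt "0 0 0.1" --roll '[0,0,0,0,0,0,0,0]' --grip_force 35

```text
clock: 9.95
tool_pos: [0.4412, -0.0998, 0.1671]
eef_rot: [0.948, -0.318, -0.0, 0.002]
contact_force: [-0.1, -0.3, -1.2]
opening: 0.38
```

```bash
python3 - <<'E'
from fit import *
p=snap('top'); print([ (round(d['confidence'],2),cloud(p,d['region']).mean(0)) for d in cut_out(p,'box_a')[:4]])
for d in cut_out(p,'tray')[:1]:
    X=cloud(p,d['region']); print(rect(X[:,:2]))
go([[.5207,.0668,.1],[.5207,.0668,.033]]); print(status.get_state()['opening'],status.get_state()['contact_force'])
snap('side','a2',(180,120,340,240),5)
E
```

```text
[(0.93, array([ 0.5589, -0.1906,  0.0779])), (0.62, array([ 0.4985, -0.1458,  0.0677])), (0.51, array([ 0.4678, -0.1217,  0.1626]))]
(array([ 0.5469, -0.0044]), (0.20332588255405426, 0.05614189803600311), 72.68978118896484)
tcp [ 0.4406 -0.0997  0.1658] psi -37.02235295547451 dpsi to lane -0.0031005258334068087 clock 10.1
[0.5207 0.0668 0.1   ] -> [ 0.0801  0.1665 -0.0658]
[0.5207 0.0668 0.033 ] -> [ 0.0801  0.1665 -0.1328]
0.3793977911880087 [-0.1833 -1.1341 -2.4433]
```

View pics/a2.png

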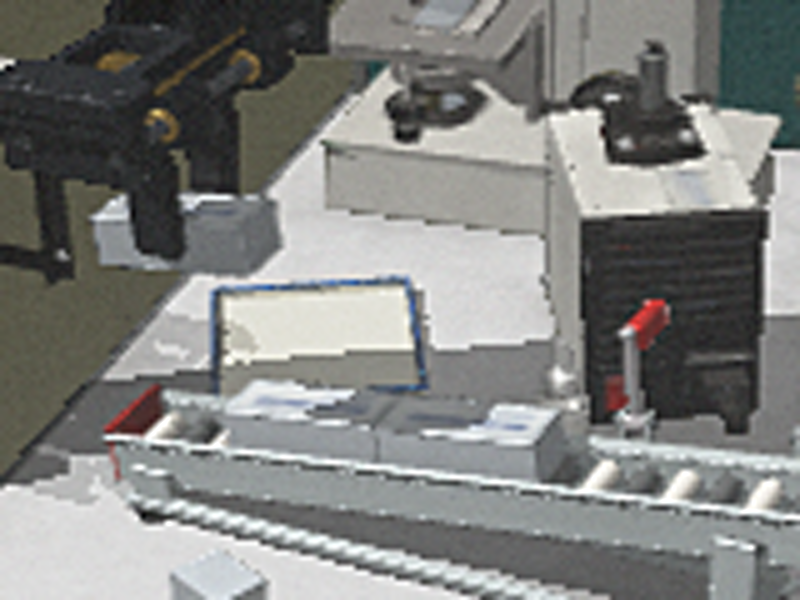

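carry_out --pt "0.01 0.02 0" --pt "0.02 0.045 0" --pt "0.032 0.07 0" --pt "0.044 0.095 -0.01" --pt "0.055 0.12 -0.03" --pt "0.066 0.142 -0.05" --pt "0.076 0.158 -0.065" --pt "0.08 0.1665 -0.075" --roll '[0.06,0.13,0.2,0.28,0.36,0.44,0.51,0.529]'

```text
clock: 10.82
tool_pos: [0.521, 0.0699, 0.0884]
eef_rot: [0.998, -0.056, -0.002, 0.002]
contact_force: [-0.3, -0.4, -2.0]
opening: 0.382
```

carry_out --pt "0 0 -0.012" --pt "0 0 -0.025" --pt "0 0 -0.037" --pt "0 0 -0.046" --pt "0 0 -0.051" --pt "0 0 -0.055" --pt "0 0 -0.057" --pt "0 0 -0.057" --roll '[0,0,0,0,0,0,0,0]' --grip_force 20

```text
clock: 11.48
tool_pos: [0.5223, 0.0686, 0.0333]
eef_rot: [0.998, -0.057, 0.0, 0.002]
contact_force: [-0.3, -2.5, 12.9]
opening: 0.381
```

```bash
python3 - <<'E'
from fit import *
go([[.5207,.0668,.033]]); print(status.get_state()['opening'],status.get_state()['contact_force'])
snap('side','a3',(180,120,340,240),5)
E
```

```text
tcp [0.5223 0.0686 0.0333] psi -6.487574564717307 dpsi to lane -0.5360329451189356 clock 11.4833
[0.5207 0.0668 0.033 ] -> [-0.0016 -0.0018 -0.0003]
0.38104696549355677 [-0.2531 -2.4926 12.9373]
```

View pics/a3.png

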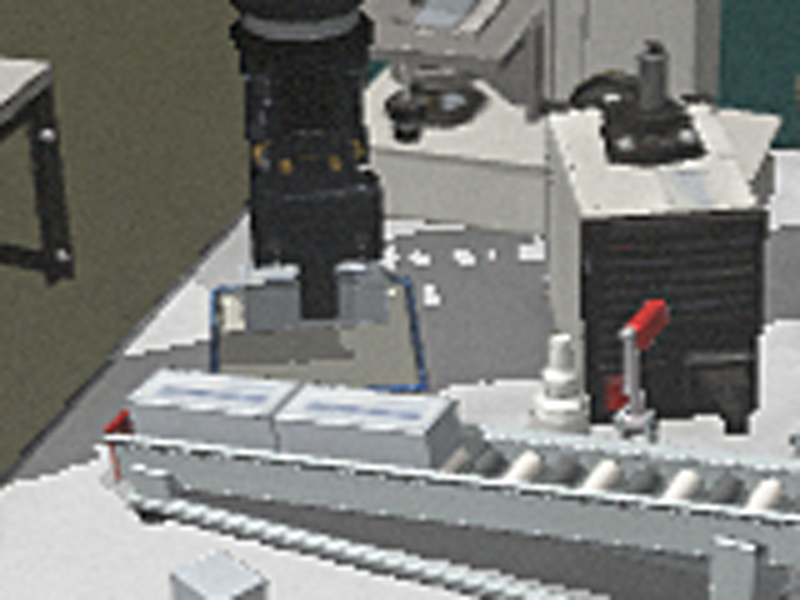

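Box_a is at the tray floor, inside the rim. Boxes b and c have run down. Release and go back for b.

carry_out --pt "0 0 0.001" --pt "0 0 0.001" --pt "0 0 0.001" --pt "0 0 0.001" --pt "0 0 0.02" --pt "0 0 0.05" --pt "0 0 0.08" --pt "0 0 0.1" --roll '[0,0,0,0,0,0,0,0]' --gripper 0.52

```text
clock: 12.2
tool_pos: [0.5226, 0.0687, 0.1351]
eef_rot: [0.998, -0.057, 0.001, 0.002]
contact_force: [-0.6, 0.3, -0.4]
opening: 0.517
```

carry_out --pt "0 0 0.01" --pt "-0.01 -0.025 0.01" --pt "-0.02 -0.05 0.01" --pt "-0.034 -0.08 0.01" --pt "-0.048 -0.11 0.01" --pt "-0.062 -0.14 0.01" --pt "-0.076 -0.16 0" --pt "-0.0815 -0.169 0" --roll '[0,-0.08,-0.16,-0.24,-0.32,-0.4,-0.48,-0.536]' --gripper 0.7

```text
clock: 12.87
tool_pos: [0.4378, -0.1033, 0.1343]
eef_rot: [0.946, -0.323, -0.002, 0.003]
contact_force: [-0.1, 0.7, -0.2]
opening: 0.703
```

```bash
python3 - <<'E'
from fit import *
p=snap('top','b1',(120,150,320,300),4)
for q in ('box_a','tray'):
  for d in cut_out(p,q)[:4]:
    X=cloud(p,d['region']); print(q,round(d['confidence'],2),X.mean(0),rect(X[:,:2]))
go([l2w(41,0,31)])
E
```

```text
box_a 0.76 [ 0.4603 -0.1195  0.0691] (array([ 0.4492, -0.1217]), (0.0641990676522255, 0.039611537009477615), 1.7241055965423584)
box_a 0.62 [0.5499 0.0588 0.0342] (array([ 0.5301, -0.0027]), (0.17428778111934662, 0.029539262875914574), 73.69840240478516)
box_a 0.62 [ 0.7051 -0.2411  0.12  ] (array([ 0.711 , -0.2451]), (0.04158928245306015, 0.033451054245233536), 40.949398040771484)
box_a 0.58 [ 0.5062 -0.1506  0.0694] (array([ 0.5086, -0.1485]), (0.03803467005491257, 0.08318428695201874), 53.671382904052734)
tray 0.58 [0.5555 0.0171 0.0068] (array([0.5498, 0.0133]), (0.16502803564071655, 0.046480875462293625), 80.20284271240234)
tcp [ 0.4413 -0.0999  0.1351] psi -37.15435686683172 dpsi to lane -0.0007966229547127224 clock 13.0167
[ 0.4405 -0.0996  0.0659] -> [-0.0008  0.0002 -0.0692]
```

View pics/b1.png

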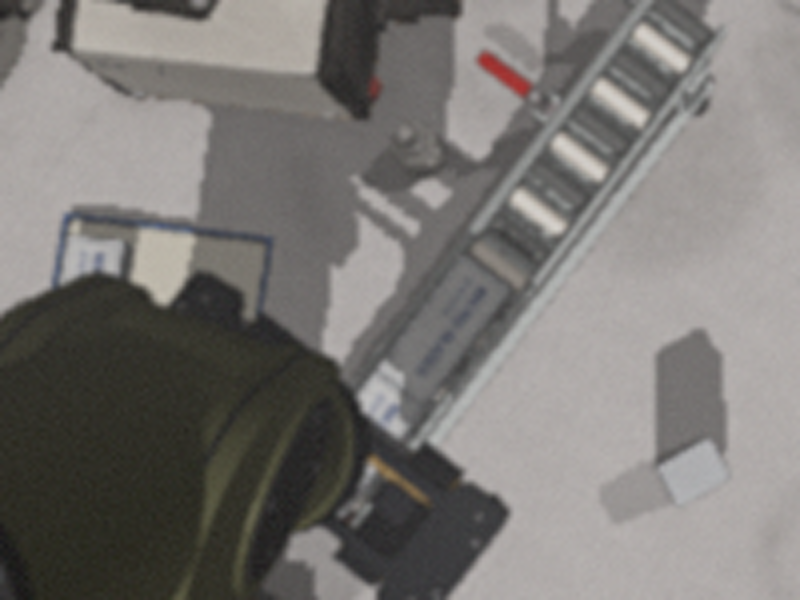

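carry_out --pt "-0.001 0 -0.02" --pt "-0.001 0 -0.04" --pt "-0.001 0 -0.055" --pt "-0.001 0 -0.064" --pt "-0.001 0 -0.069" --pt "-0.001 0 -0.069" --pt "-0.001 0 -0.069" --roll '[0,0,0,0,0,0,0]'

```text
clock: 13.6
tool_pos: [0.4409, -0.0992, 0.0664]
eef_rot: [0.948, -0.318, 0.0, 0.001]
contact_force: [-0.1, -0.1, 0.5]
opening: 0.696
```

carry_out --pt "0 0 0" --pt "0 0 0" --pt "0 0 0" --pt "0 0 0" --pt "0 0 0" --pt "0 0 0" --pt "0 0 0" --pt "0 0 0" --roll '[0,0,0,0,0,0,0,0]' --gripper 0.2 --grip_force 35

```text
clock: 14.27
tool_pos: [0.4412, -0.0992, 0.0667]
eef_rot: [0.948, -0.318, 0.001, 0.001]
contact_force: [-0.1, 0.3, 5.3]
opening: 0.386
```

carry_out --pt "0 0 0.01" --pt "0 0 0.025" --pt "0 0 0.045" --pt "0 0 0.07" --pt "0 0 0.09" --pt "0 0 0.1" --pt "0 0 0.1" --pt "0 0 0.1" --roll '[0,0,0,0,0,0,0,0]'

```text
clock: 14.93
tool_pos: [0.4411, -0.0992, 0.1671]
eef_rot: [0.948, -0.318, 0.001, 0.001]
contact_force: [0.0, -0.3, -2.3]
opening: 0.382
```

```bash
python3 - <<'E'
from fit import *
p=snap('top','b2',(120,150,320,300),4)
for q in ('box_a','tray'):
  for d in cut_out(p,q)[:4]:
    X=cloud(p,d['region']); print(q,round(d['confidence'],2),X.mean(0),rect(X[:,:2]))
go([[.513,.0012,.033]])
E
```

```text
box_a 0.77 [ 0.4988 -0.1454  0.0691] (array([ 0.4969, -0.1418]), (0.034430503845214844, 0.08230568468570709), 53.1268196105957)
box_a 0.57 [0.5495 0.0547 0.0338] (array([ 0.521 , -0.0024]), (0.18163388967514038, 0.02519569918513298), 63.2505989074707)
box_a 0.55 [ 0.4672 -0.1223  0.161 ] (array([ 0.4648, -0.1237]), (0.03909286484122276, 0.019075337797403336), 50.298683166503906)
tray 0.96 [0.5561 0.0136 0.0035] (array([0.5507, 0.0284]), (0.1261058747768402, 0.05074932053685188), 81.28185272216797)
tray 0.3 [ 0.4672 -0.1216  0.1627] (array([ 0.4649, -0.1226]), (0.04103512316942215, 0.020259637385606766), 51.574710845947266)
tcp [ 0.4404 -0.0991  0.1659] psi -37.06251636235869 dpsi to lane -0.0023995421444595877 clock 15.0833
[0.513  0.0012 0.033 ] -> [ 0.0726  0.1003 -0.1329]
```

View pics/b2.png

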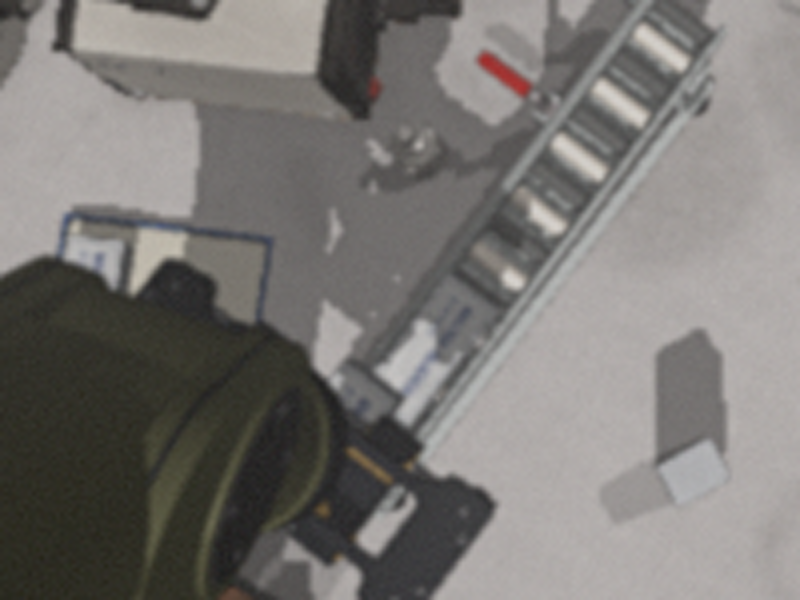

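carry_out --pt "0.01 0.015 0" --pt "0.02 0.03 0" --pt "0.03 0.045 0" --pt "0.042 0.06 0" --pt "0.054 0.075 -0.02" --pt "0.064 0.088 -0.04" --pt "0.07 0.097 -0.06" --pt "0.0725 0.1 -0.075" --roll '[0.06,0.13,0.2,0.28,0.36,0.44,0.51,0.529]'

```text
clock: 15.75
tool_pos: [0.5132, 0.0033, 0.0885]
eef_rot: [0.998, -0.056, -0.001, 0.0]
contact_force: [0.2, -0.5, -2.4]
opening: 0.382
```

carry_out --pt "0 0 -0.012" --pt "-0.001 -0.001 -0.025" --pt "-0.001 -0.001 -0.037" --pt "-0.001 -0.001 -0.046" --pt "-0.001 -0.001 -0.052" --pt "-0.001 -0.001 -0.056" --pt "-0.001 -0.001 -0.057" --pt "-0.001 -0.001 -0.057" --roll '[0,0,0,0,0,0,0,0]' --grip_force 20

```text
clock: 16.42
tool_pos: [0.5135, 0.002, 0.0329]
eef_rot: [0.998, -0.056, 0.001, 0.0]
contact_force: [1.5, -0.8, 11.1]
opening: 0.384
```

```bash
python3 - <<'E'
from fit import *
go([[.513,.0012,.033]]); print(status.get_state()['opening'],status.get_state()['contact_force'])
snap('side','b3',(180,120,340,240),5)
E
```

```text
tcp [0.5135 0.002  0.0329] psi -6.4436874384914615 dpsi to lane -0.536798919970815 clock 16.4167
[0.513  0.0012 0.033 ] -> [-0.0005 -0.0008  0.0001]
0.3836088283869293 [ 1.5288 -0.7534 11.1266]
```

View pics/b3.png

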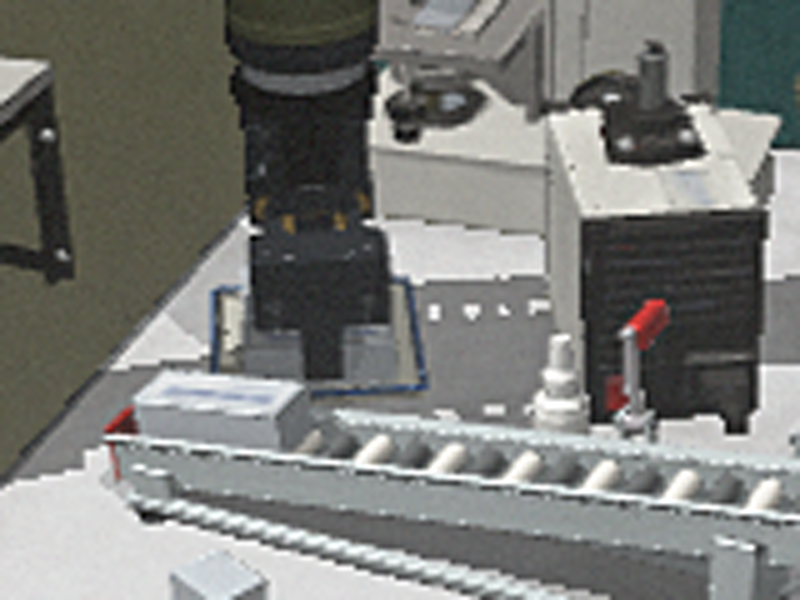

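carry_out --pt "0 0 0.001" --pt "0 0 0.001" --pt "0 0 0.001" --pt "0 0 0.001" --pt "0 0 0.03" --pt "0 0 0.07" --pt "0 0 0.11" --pt "0 0 0.15" --roll '[0,0,0,0,0,0,0,0]' --gripper 0.52

```text
clock: 17.13
tool_pos: [0.5126, 0.0019, 0.1841]
eef_rot: [0.998, -0.056, -0.0, 0.001]
contact_force: [1.1, -0.1, -0.3]
opening: 0.519
```

carry_out --pt "-0.005 -0.03 0.02" --pt "-0.01 -0.065 0.03" --pt "-0.02 -0.1 0.03" --pt "-0.03 -0.14 0.03" --pt "-0.04 -0.175 0.03" --pt "-0.05 -0.21 0.03" --pt "-0.06 -0.245 0.03" --pt "-0.07 -0.28 0.03" --roll '[0,0,0,0,0,0,0,0]' --gripper 0

```text
clock: 17.8
tool_pos: [0.4415, -0.2795, 0.2138]
eef_rot: [0.998, -0.056, -0.001, 0.0]
contact_force: [1.3, -0.7, 1.0]
opening: 0.008
```

```bash
python3 - <<'E'
from fit import *
p=snap('top','c1')
for q in ('box_a','tray','new_1'):
  for d in cut_out(p,q)[:4]:
    X=cloud(p,d['region']); 
    if q=='new_1': X=X[(X[:,2]>.076)&(X[:,2]<.09)]
    if len(X)>10: print(q,round(d['confidence'],2),X.mean(0),rect(X[:,:2]))
p=snap('side','c1s')
for q in ('new_1',):
  for d in cut_out(p,q)[:4]:
    X=cloud(p,d['region']); 
    if q=='new_1': X=X[(X[:,2]>.076)&(X[:,2]<.09)]
    if len(X)>10: print(q,round(d['confidence'],2),X.mean(0),rect(X[:,:2]))
go([])
E
```

```text
box_a 0.97 [0.5218 0.0646 0.0251] (array([0.5243, 0.0712]), (0.04592059925198555, 0.08561372756958008), 83.16249084472656)
box_a 0.68 [ 0.4418 -0.1007  0.0563] (array([ 0.4401, -0.0962]), (0.04046488180756569, 0.09642510861158371), 51.81844711303711)
new_1 0.72 [ 0.5526 -0.4103  0.0818] (array([ 0.553 , -0.4106]), (0.03373657912015915, 0.02617819979786873), 49.69416809082031)
new_1 0.75 [ 0.4273 -0.2927  0.0823] (array([ 0.4276, -0.2895]), (0.027653513476252556, 0.03562552481889725), 28.094850540161133)
tcp [ 0.443  -0.2764  0.2138] psi -6.319384002970136 dpsi to lane -0.5389684241922026 clock 18.1
```

View pics/c1.png

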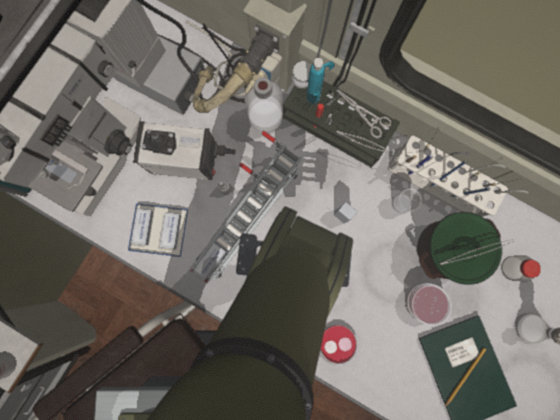

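View pics/c1s.png

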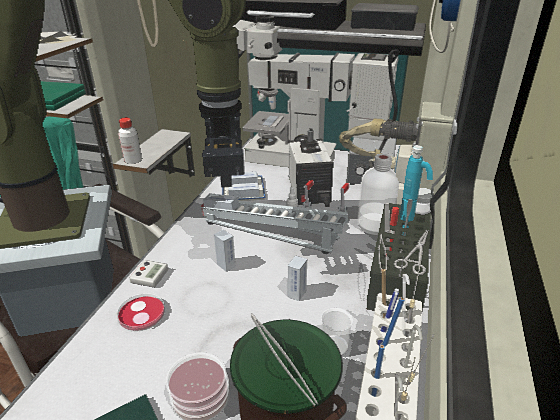

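Both boxes lie flat in the tray (px (145,227) and (170,231)) and box_c is at the stop. Next I tip new_1 (px ~(292,267), at (0.427,-0.290)). Its thin axis is at about 29.5°, so I push along +29.5°.

carry_out --pt "-0.006 -0.004 0" --pt "-0.012 -0.01 0" --pt "-0.02 -0.018 -0.005" --pt "-0.03 -0.024 -0.01" --pt "-0.04 -0.03 -0.015" --pt "-0.045 -0.03 -0.02" --pt "-0.045 -0.03 -0.02" --pt "-0.045 -0.03 -0.02" --roll '[0.1,0.2,0.3,0.4,0.5,0.6,0.625,0.625]' --gripper 0

```text
clock: 18.77
tool_pos: [0.3987, -0.3049, 0.1938]
eef_rot: [0.967, 0.255, -0.0, -0.001]
contact_force: [1.5, -0.0, 0.2]
opening: 0.006
```

```bash
python3 - <<'E'
from fit import *
go([[.3977,-.3063,.081]])
p=snap('side','c2',(180,190,340,310),5)
for d in cut_out(p,'new_1')[:4]:
    X=cloud(p,d['region']); X=X[(X[:,2]>.076)&(X[:,2]<.09)]
    if len(X)>10: print(round(d['confidence'],2),X.mean(0),rect(X[:,:2]))
E
```

```text
tcp [ 0.3987 -0.3049  0.1938] psi 29.574544679077537 dpsi to lane -1.1654356611699632 clock 18.7667
[ 0.3977 -0.3063  0.081 ] -> [-0.001  -0.0014 -0.1128]
0.91 [ 0.4269 -0.2934  0.0824] (array([ 0.4271, -0.2902]), (0.025238707661628723, 0.035031888633966446), 28.20069694519043)
0.76 [ 0.5527 -0.414   0.0822] (array([ 0.5532, -0.4115]), (0.03625302016735077, 0.027216056361794472), 47.0201530456543)
```

carry_out --pt "-0.001 -0.0015 -0.03" --pt "-0.001 -0.0015 -0.06" --pt "-0.001 -0.0015 -0.09" --pt "-0.001 -0.0015 -0.105" --pt "-0.001 -0.0015 -0.113" --pt "-0.001 -0.0015 -0.113" --pt "-0.001 -0.0015 -0.113" --pt "-0.001 -0.0015 -0.113" --roll '[0,0,0,0,0,0,0,0]'

```text
clock: 19.53
tool_pos: [0.3994, -0.3071, 0.0823]
eef_rot: [0.967, 0.255, 0.001, 0.001]
contact_force: [0.2, 0.6, 0.3]
opening: 0.008
```

carry_out --pt "0.0026 0.0015 0" --pt "0.0052 0.003 0" --pt "0.0078 0.0045 0" --pt "0.0104 0.006 0" --pt "0.013 0.0075 0" --pt "0.0156 0.009 0" --pt "0.018 0.0105 0" --pt "0.021 0.012 0" --roll '[0,0,0,0,0,0,0,0]'

```text
clock: 20.2
tool_pos: [0.4205, -0.2949, 0.0822]
eef_rot: [0.967, 0.255, 0.001, 0.001]
contact_force: [0.2, 0.3, 0.0]
opening: 0.005
```

```bash
python3 - <<'E'
from fit import *
go([]); print(status.get_state()['contact_force'])
p=snap('side','c3',(180,190,340,310),5)
E
```

```text
tcp [ 0.4205 -0.2949  0.0822] psi 29.499876629949977 dpsi to lane -1.1641324578666465 clock 20.2
[0.1701 0.2516 0.0349]
```

View pics/c3.png

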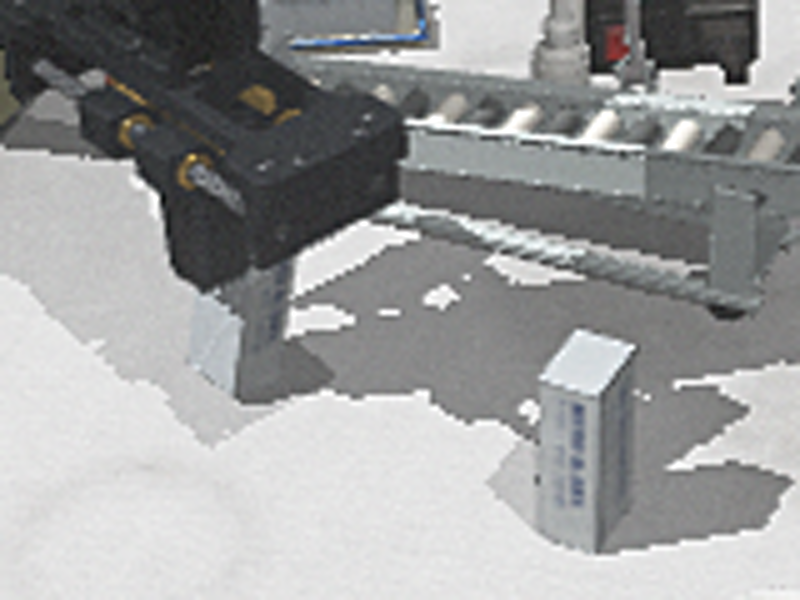

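Box is starting to tilt, with very low force; continue.

carry_out --pt "0.0026 0.0015 0" --pt "0.0052 0.003 0" --pt "0.0078 0.0045 0" --pt "0.0104 0.006 0" --pt "0.013 0.0075 0" --pt "0.0156 0.009 0" --pt "0.0175 0.01 0" --pt "0.0175 0.01 0" --roll '[0,0,0,0,0,0,0,0]'

```text
clock: 20.92
tool_pos: [0.4397, -0.2841, 0.0822]
eef_rot: [0.967, 0.255, 0.002, 0.001]
contact_force: [-0.0, -0.2, 0.1]
opening: 0.004
```

```bash
python3 - <<'E'
from fit import *
go([]); print(status.get_state()['contact_force'])
p=snap('side','c4',(180,190,340,310),5)
E
```

```text
tcp [ 0.4397 -0.2841  0.0822] psi 29.594603641103216 dpsi to lane -1.1657857561018439 clock 20.9167
[-0.0346 -0.1917  0.1   ]
```

View pics/c4.png

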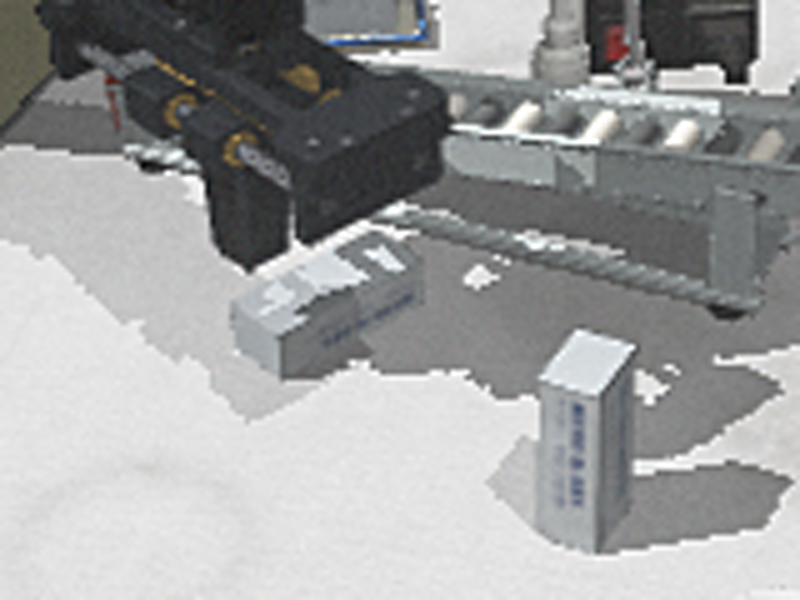

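carry_out --pt "-0.01 -0.006 0.01" --pt "-0.02 -0.012 0.03" --pt "-0.03 -0.02 0.06" --pt "-0.04 -0.025 0.09" --pt "-0.05 -0.03 0.12" --pt "-0.06 -0.035 0.14" --pt "-0.07 -0.04 0.15" --pt "-0.07 -0.04 0.15" --roll '[0,0,0,0,0,0,0,0]' --gripper 0.75

```text
clock: 21.63
tool_pos: [0.3665, -0.3269, 0.2348]
eef_rot: [0.968, 0.253, 0.001, 0.003]
contact_force: [-0.0, 0.3, 0.0]
opening: 0.586
```

```bash
cat >> fit.py <<'E'
def lying(n):
    p=snap(n)
    for d in cut_out(p,'new_1')[:4]:
        X=cloud(p,d['region']); c0=X.mean(0)
        Y=X[(X[:,2]>.021)&(X[:,2]<.033)]
        if len(Y)>60:
            # keep points near mode
            Z=X[(X[:,2]>.02)]
            c,s,a=rect(Y[:,:2]); 
            if s[0]<s[1]: a-=90; s=s[::-1]
            print(n,round(d['confidence'],2),d['pixel'],'c',c,'LxW',np.round(s,4),'yaw',round((a+90)%180-90,2),'z',np.median(Y[:,2]),np.percentile(X[:,2],[2,98]))
    return p
E
python3 - <<'E'
from fit import *
lying('top');lying('side');go([])
E
```

```text
top 0.93 [281.7, 244.1] c [ 0.4742 -0.2613] LxW [0.0784 0.0326] yaw 26.99 z 0.025546952016153368 [0.0221 0.0292]
side 0.82 [243.2, 250.1] c [ 0.4756 -0.2629] LxW [0.0828 0.0362] yaw 27.28 z 0.02730519548477317 [0.0055 0.0295]
side 0.57 [296.7, 282.4] c [ 0.5557 -0.4205] LxW [0.0407 0.0201] yaw 11.42 z 0.02664702010360409 [0.002  0.0846]
tcp [ 0.3691 -0.3237  0.2315] psi 29.60518860400813 dpsi to lane -1.1659704985557362 clock 21.8333
```

carry_out --pt "0.025 0.015 0" --pt "0.055 0.033 -0.01" --pt "0.085 0.05 -0.03" --pt "0.102 0.06 -0.06" --pt "0.1055 0.062 -0.09" --pt "0.1055 0.062 -0.12" --pt "0.1055 0.062 -0.14" --pt "0.1055 0.062 -0.14" --roll '[0,-0.02,-0.043,-0.043,-0.043,-0.043,-0.043,-0.043]' --gripper 0.75

```text
clock: 22.5
tool_pos: [0.4723, -0.2592, 0.0867]
eef_rot: [0.972, 0.236, -0.002, -0.003]
contact_force: [0.1, -0.2, -1.0]
opening: 0.747
```

```bash
python3 - <<'E'
from fit import *
go([[.4745,-.2617,.031]])
E
```

```text
tcp [ 0.4723 -0.2592  0.0867] psi 27.28790507969149 dpsi to lane -1.1255262713541927 clock 22.5
[ 0.4745 -0.2617  0.031 ] -> [ 0.0022 -0.0025 -0.0557]
```

carry_out --pt "0.002 -0.002 -0.02" --pt "0.002 -0.0025 -0.035" --pt "0.002 -0.0025 -0.048" --pt "0.002 -0.0025 -0.056" --pt "0.002 -0.0025 -0.056" --pt "0.002 -0.0025 -0.056" --roll '[0,0,0,0,0,0]'

```text
clock: 23.0
tool_pos: [0.4746, -0.2615, 0.031]
eef_rot: [0.972, 0.236, -0.002, -0.003]
contact_force: [0.1, 0.3, 0.4]
opening: 0.753
```

carry_out --pt "0 0 0" --pt "0 0 0" --pt "0 0 0" --pt "0 0 0" --pt "0 0 0" --pt "0 0 0" --pt "0 0 0" --pt "0 0 0" --roll '[0,0,0,0,0,0,0,0]' --gripper 0.2 --grip_force 35

```text
clock: 23.67
tool_pos: [0.4745, -0.2613, 0.0314]
eef_rot: [0.972, 0.236, -0.002, -0.003]
contact_force: [-0.6, 1.0, 5.9]
opening: 0.38
```

carry_out --pt "0 0 0.01" --pt "0 0 0.03" --pt "0 0 0.06" --pt "0 0 0.09" --pt "0 0 0.12" --pt "0 0 0.14" --pt "0 0 0.15" --pt "0 0 0.15" --roll '[0,0,0,-0.1,-0.2,-0.3,-0.4,-0.45]'

```text
clock: 24.33
tool_pos: [0.4757, -0.2621, 0.1844]
eef_rot: [1.0, 0.011, 0.001, -0.002]
contact_force: [0.4, 0.6, -2.3]
opening: 0.382
```

```bash
python3 - <<'E'
from fit import *
p=snap('side','d1',(180,100,380,250),4)
go([l2w(294,0,31)+[0,0,.06],l2w(294,0,31)])
E
```

```text
tcp [ 0.4752 -0.2617  0.1833] psi 1.2339667460089971 dpsi to lane -0.6707992643198682 clock 24.3833
[ 0.6404 -0.2514  0.1576] -> [ 0.1653  0.0103 -0.0257]
[ 0.6404 -0.2514  0.0976] -> [ 0.1653  0.0103 -0.0857]
```

View pics/d1.png

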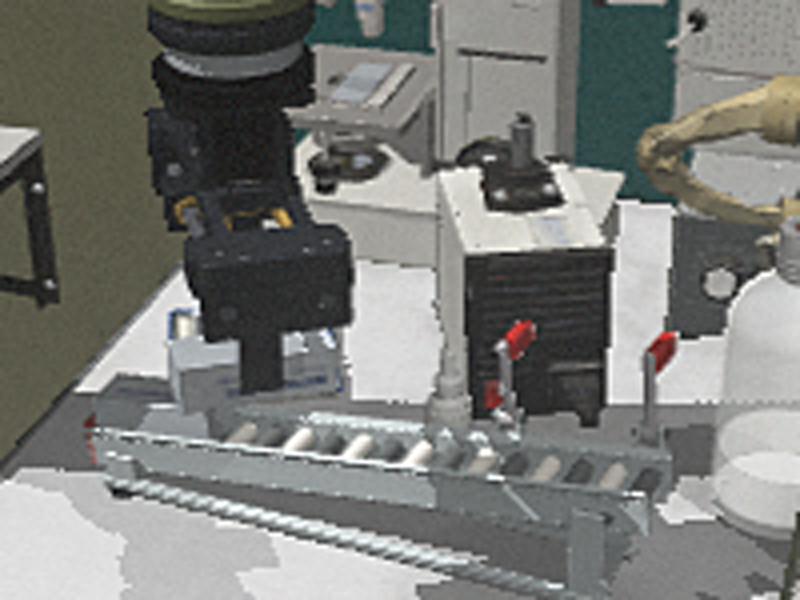

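```bash
python3 - <<'E'
from fit import *
X=[]
for n in('top','side'):
    X.append(cloud(snapshot(n)))
X=np.vstack(X); 
for lx in (294,300,285):
  t=l2w(lx,0,35)
  d=X-t; a=d@U*1000; b=d@N*1000; z=X[:,2]
  m=(z>t[2]+.035)&(z<.26)&(b>20)&(abs(b)<130)&(a>-60)&(a<80)&(X[:,0]>.6)
  # signed distance to rect 37.5x93.5
  dx=np.maximum(abs(a)-37.5,0); dy=np.maximum(abs(b)-93.5,0); D=np.hypot(dx,dy)
  i=np.argsort(np.where(m,D,1e9))[:5]
  print(lx,m.sum(),[(D[k].round(1),a[k].round(),b[k].round(),X[k].round(3)) for k in i])
E
```

```text
294 109 [(np.float64(5.4), np.float64(43.0), np.float64(36.0), array([ 0.696, -0.248,  0.137])), (np.float64(6.3), np.float64(44.0), np.float64(35.0), array([ 0.696, -0.25 ,  0.137])), (np.float64(7.7), np.float64(45.0), np.float64(36.0), array([ 0.698, -0.25 ,  0.137])), (np.float64(37.2), np.float64(73.0), np.float64(104.0), array([ 0.761, -0.212,  0.137])), (np.float64(38.1), np.float64(73.0), np.float64(108.0), array([ 0.763, -0.209,  0.138]))]
300 201 [(np.float64(32.7), np.float64(67.0), np.float64(108.0), array([ 0.763, -0.209,  0.138])), (np.float64(34.2), np.float64(66.0), np.float64(112.0), array([ 0.765, -0.206,  0.138])), (np.float64(34.4), np.float64(70.0), np.float64(106.0), array([ 0.764, -0.212,  0.139])), (np.float64(34.5), np.float64(71.0), np.float64(100.0), array([ 0.762, -0.219,  0.138])), (np.float64(34.5), np.float64(71.0), np.float64(102.0), array([ 0.763, -0.217,  0.139]))]
285 6 [(np.float64(14.3), np.float64(52.0), np.float64(36.0), array([ 0.696, -0.248,  0.137])), (np.float64(15.2), np.float64(53.0), np.float64(35.0), array([ 0.696, -0.25 ,  0.137])), (np.float64(16.6), np.float64(54.0), np.float64(36.0), array([ 0.698, -0.25 ,  0.137])), (np.float64(17.3), np.float64(55.0), np.float64(34.0), array([ 0.697, -0.251,  0.136])), (np.float64(18.3), np.float64(56.0), np.float64(38.0), array([ 0.7  , -0.249,  0.136]))]
```

```bash
python3 - <<'E'
from fit import *
go([l2w(290,0,70),l2w(290,0,35)])
E
```

```text
tcp [ 0.4743 -0.2612  0.1817] psi 1.6149907265281265 dpsi to lane -0.6774493873089817 clock 24.4833
[ 0.6334 -0.246   0.1358] -> [ 0.1591  0.0152 -0.0459]
[ 0.6369 -0.2487  0.1011] -> [ 0.1626  0.0125 -0.0806]
```

carry_out --pt "0.01 0.001 0.01" --pt "0.03 0.002 0.015" --pt "0.05 0.004 0.015" --pt "0.075 0.006 0.015" --pt "0.1 0.008 0.01" --pt "0.125 0.01 0.005" --pt "0.145 0.012 0" --pt "0.162 0.013 -0.01" --roll '[-0.08,-0.17,-0.26,-0.35,-0.44,-0.53,-0.61,-0.671]'

```text
clock: 25.15
tool_pos: [0.638, -0.2473, 0.1712]
eef_rot: [0.949, -0.316, -0.0, -0.004]
contact_force: [-0.4, 0.4, -1.5]
opening: 0.382
```

```bash
python3 - <<'E'
from fit import *
p=snap('side','d2',(180,100,380,250),4)
go([l2w(290,0,60),l2w(290,0,35)]); print(psi()[2]['opening'])
E
```

```text
tcp [ 0.6401 -0.2455  0.1684] psi -36.86528118911342 dpsi to lane -0.005841945318331154 clock 25.2
[ 0.6344 -0.2468  0.1259] -> [-0.0058 -0.0013 -0.0425]
[ 0.6369 -0.2487  0.1011] -> [-0.0033 -0.0032 -0.0673]
0.38008536294252954
```

View pics/d2.png

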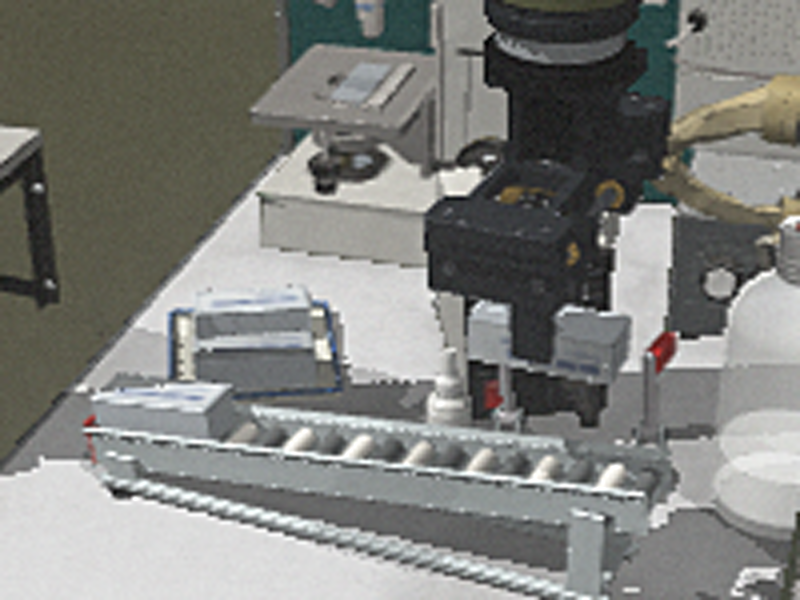

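carry_out --pt "-0.003 -0.003 -0.012" --pt "-0.0033 -0.0032 -0.026" --pt "-0.0033 -0.0032 -0.04" --pt "-0.0033 -0.0032 -0.05" --pt "-0.0033 -0.0032 -0.056" --pt "-0.0033 -0.0032 -0.06" --pt "-0.0033 -0.0032 -0.06" --pt "-0.0033 -0.0032 -0.06" --roll '[-0.006,-0.006,-0.006,-0.006,-0.006,-0.006,-0.006,-0.006]'

```text
clock: 25.87
tool_pos: [0.637, -0.2489, 0.1087]
eef_rot: [0.948, -0.319, -0.0, -0.005]
contact_force: [0.1, 0.2, -1.6]
opening: 0.382
```

```bash
python3 - <<'E'
from fit import *
go([l2w(290,0,35)]); t,a,s=psi(); print(s['contact_force'],w2l(t))
E
```

```text
tcp [ 0.637  -0.2489  0.1087] psi -37.203865204712216 dpsi to lane 6.746054849171568e-05 clock 25.8667
[ 0.6369 -0.2487  0.1011] -> [-0.0002  0.0002 -0.0077]
[ 0.1445  0.1588 -1.633 ] [291.2122  -0.0756  42.5806]
```

carry_out --pt "0 0 -0.002" --pt "0 0 -0.004" --pt "0 0 -0.006" --pt "0 0 -0.0075" --pt "0 0 -0.0085" --pt "0 0 -0.0085" --roll '[0,0,0,0,0,0]' --grip_force 20

```text
clock: 26.37
tool_pos: [0.6377, -0.2489, 0.1008]
eef_rot: [0.948, -0.319, 0.001, -0.005]
contact_force: [0.2, 0.6, 1.1]
opening: 0.384
```

carry_out --pt "0 0 0" --pt "0 0 0" --pt "0 0 0.0" --pt "0 0 0" --pt "0 0 0" --pt "0 0 0.01" --pt "0 0 0.03" --pt "0 0 0.06" --roll '[0,0,0,0,0,0,0,0]' --gripper 0.5

```text
clock: 27.03
tool_pos: [0.636, -0.2481, 0.1594]
eef_rot: [0.948, -0.319, -0.002, -0.005]
contact_force: [-0.9, -0.1, -0.5]
opening: 0.5
```

```bash
python3 - <<'E'
from fit import *
p=snap('side','d3',(180,100,380,250),4)
go([]); print(psi()[2]['opening'])
E
```

```text
tcp [ 0.6403 -0.2502  0.1676] psi -37.204097332576346 dpsi to lane 7.151194400645267e-05 clock 27.0833
0.5008347648088184
```

View pics/d3.png

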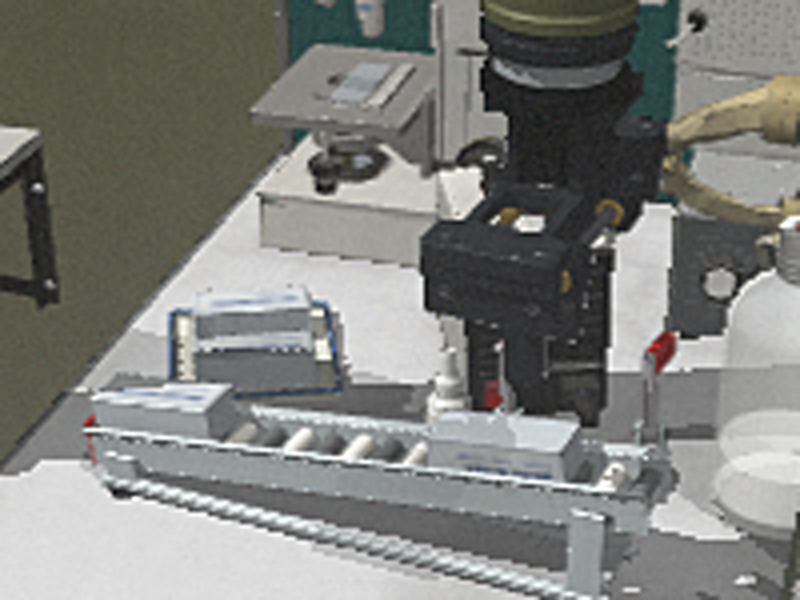

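Box on the rollers at px (505,445), flat, beginning to run. Next, the second box.

carry_out --pt "0 -0.02 0.01" --pt "-0.01 -0.045 0.02" --pt "-0.02 -0.075 0.02" --pt "-0.03 -0.105 0.02" --pt "-0.04 -0.135 0.02" --pt "-0.05 -0.16 0.02" --pt "-0.058 -0.178 0.02" --pt "-0.061 -0.183 0.02" --roll '[0,-0.02,-0.054,-0.054,-0.054,-0.054,-0.054,-0.054]' --gripper 0

```text
clock: 27.75
tool_pos: [0.5762, -0.4386, 0.1885]
eef_rot: [0.938, -0.347, 0.005, -0.002]
contact_force: [-1.0, -0.3, -0.1]
opening: 0.007
```

```bash
python3 - <<'E'
from fit import *
for n in ('top','side'):
    p=snap(n,'e1'+n)
    for d in cut_out(p,'new_1')[:4]:
        X=cloud(p,d['region']); X=X[(X[:,2]>.076)&(X[:,2]<.09)]
        if len(X)>10: print(round(d['confidence'],2),X.mean(0),rect(X[:,:2]))
go([[.579,-.433,.082]])
E
```

```text
0.65 [ 0.5942 -0.219   0.0848] (array([ 0.5969, -0.2205]), (0.03390447050333023, 0.0814848244190216), 52.22105026245117)
0.92 [ 0.553  -0.4144  0.0824] (array([ 0.5539, -0.4119]), (0.036480922251939774, 0.025141876190900803), 45.50474166870117)
tcp [ 0.5806 -0.4311  0.1879] psi -40.18514442045832 dpsi to lane 0.05210059878453566 clock 27.95
[ 0.579 -0.433  0.082] -> [-0.0016 -0.0019 -0.1059]
```

View pics/e1side.png

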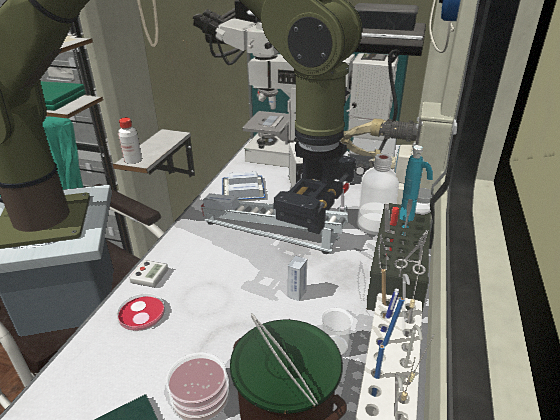

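carry_out --pt "0 0 -0.03" --pt "-0.001 -0.002 -0.06" --pt "-0.001 -0.002 -0.085" --pt "-0.001 -0.002 -0.1" --pt "-0.001 -0.002 -0.106" --pt "-0.001 -0.002 -0.106" --pt "-0.001 -0.002 -0.106" --pt "-0.001 -0.002 -0.106" --roll '[0,0,0,0,0,0,0,0]'

```text
clock: 28.62
tool_pos: [0.581, -0.4336, 0.0838]
eef_rot: [0.939, -0.343, 0.007, -0.005]
contact_force: [0.2, 0.1, -0.3]
opening: 0.006
```

carry_out --pt "-0.0023 0.0019 0" --pt "-0.0046 0.0039 0" --pt "-0.0069 0.0058 0" --pt "-0.0092 0.0078 0" --pt "-0.0114 0.0097 0" --pt "-0.0137 0.0116 0" --pt "-0.016 0.0136 0" --pt "-0.0183 0.0155 0" --roll '[0,0,0,0,0,0,0,0]'

```text
clock: 29.28
tool_pos: [0.5625, -0.4179, 0.0838]
eef_rot: [0.939, -0.343, 0.007, -0.005]
contact_force: [1.2, 0.7, 0.2]
opening: 0.003
```

```bash
python3 - <<'E'
from fit import *
p=snap('side','e2',(220,190,380,310),5)
go([]); print(psi()[2]['contact_force'])
E
```

```text
tcp [ 0.5619 -0.4174  0.0837] psi -40.16015963590306 dpsi to lane 0.05166453203114485 clock 29.3333
[-0.8939  0.5381 -0.3066]
```

View pics/e2.png

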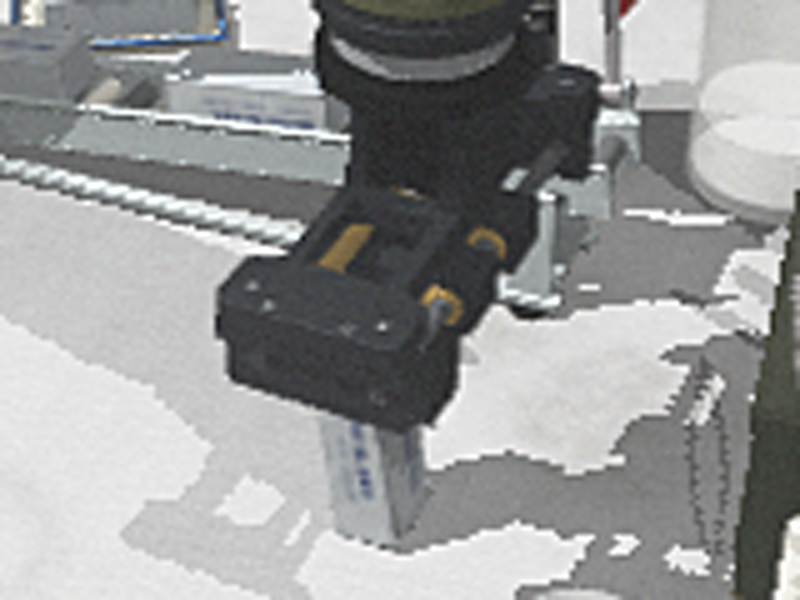

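Tilting left, as intended; continue.

carry_out --pt "-0.0023 0.0019 0" --pt "-0.0046 0.0039 0" --pt "-0.0069 0.0058 0" --pt "-0.0092 0.0078 0" --pt "-0.0114 0.0097 0" --pt "-0.0137 0.0116 0" --pt "-0.016 0.0136 0" --pt "-0.016 0.0136 0" --roll '[0,0,0,0,0,0,0,0]'

```text
clock: 30.0
tool_pos: [0.5453, -0.4033, 0.0837]
eef_rot: [0.939, -0.343, 0.006, -0.006]
contact_force: [-0.1, -0.6, 0.1]
opening: 0.006
```

```bash
python3 - <<'E'
from fit import *
p=snap('side','e3',(220,190,380,310),5)
go([]); print(psi()[2]['contact_force'])
E
```

```text
tcp [ 0.5456 -0.4036  0.0837] psi -40.15749153377094 dpsi to lane 0.051617964864159926 clock 30.05
[ 0.6185  0.5446 -0.0044]
```

View pics/e3.png

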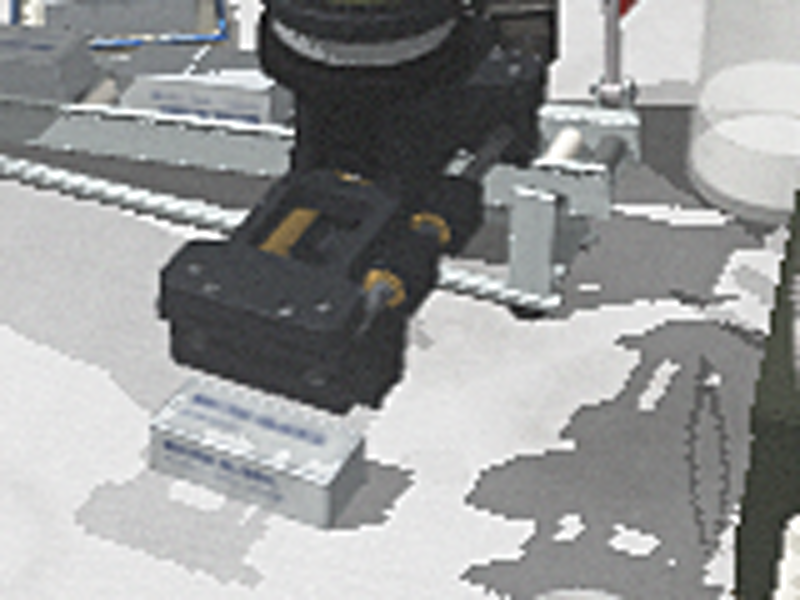

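Flat on its broad side. Raise and measure.

carry_out --pt "0.005 -0.005 0.01" --pt "0.01 -0.01 0.03" --pt "0.015 -0.015 0.06" --pt "0.02 -0.02 0.09" --pt "0.025 -0.02 0.11" --pt "0.025 -0.02 0.12" --pt "0.025 -0.02 0.12" --pt "0.025 -0.02 0.12" --roll '[0,0,0,0,0,0,0,0]' --gripper 0.75

```text
clock: 30.72
tool_pos: [0.5701, -0.4232, 0.2031]
eef_rot: [0.939, -0.343, 0.005, -0.006]
contact_force: [0.0, -0.1, -0.5]
opening: 0.587
```

```bash
python3 - <<'E'
from fit import *
lying('side'); p=lying('top')
cv2.imwrite('pics/e4.png',p['img'][:,:,::-1])
for d in cut_out(p,'box_a')[:5]:
    X=cloud(p,d['region']); print(d['confidence'],w2l(X.mean(0)))
go([])
E
```

```text
side 0.81 [271.4, 280.9] c [ 0.5092 -0.3732] LxW [0.0829 0.0367] yaw -41.02 z 0.027379899973542787 [0.0042 0.0295]
0.8 [ 34.2391 120.9666  -8.404 ]
0.7 [  1.8454 178.3392  -4.4442]
0.67 [41.146  -0.8902 24.7889]
tcp [ 0.5698 -0.423   0.2021] psi -40.16310387805185 dpsi to lane 0.05171591875061732 clock 30.9667
```

View pics/e4.png

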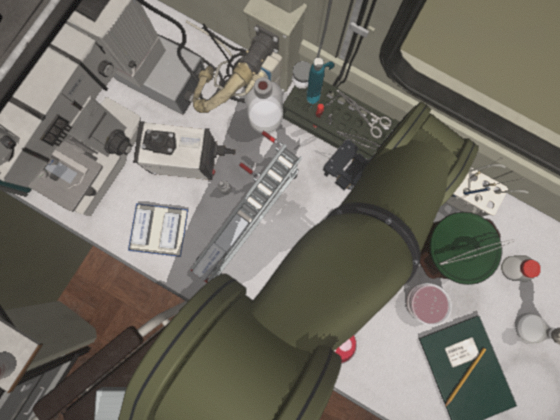

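carry_out --pt "-0.01 0.01 -0.01" --pt "-0.025 0.022 -0.03" --pt "-0.04 0.034 -0.05" --pt "-0.052 0.044 -0.07" --pt "-0.06 0.05 -0.09" --pt "-0.0615 0.051 -0.11" --pt "-0.0615 0.051 -0.11" --pt "-0.0615 0.051 -0.11" --roll '[0,0,-0.006,-0.006,-0.006,-0.006,-0.006,-0.006]' --gripper 0.75

```text
clock: 31.63
tool_pos: [0.5076, -0.3716, 0.091]
eef_rot: [0.938, -0.346, 0.003, -0.006]
contact_force: [-0.0, -0.2, -0.2]
opening: 0.748
```

```bash
python3 - <<'E'
from fit import *
go([[.5085,-.3722,.031]])
lying('side')
E
```

```text
tcp [ 0.5076 -0.3716  0.091 ] psi -40.514386592805074 dpsi to lane 0.05784695872840517 clock 31.6333
[ 0.5085 -0.3722  0.031 ] -> [ 0.0009 -0.0006 -0.06  ]
side 0.66 [269.6, 281.7] c [ 0.5106 -0.3735] LxW [0.0823 0.0375] yaw -40.48 z 0.02742345102313959 [0.0009 0.0298]
```

carry_out --pt "0.001 -0.001 -0.02" --pt "0.001 -0.001 -0.038" --pt "0.001 -0.001 -0.052" --pt "0.001 -0.001 -0.06" --pt "0.001 -0.001 -0.06" --pt "0.001 -0.001 -0.06" --roll '[0,0,0,0,0,0]'

```text
clock: 32.23
tool_pos: [0.5104, -0.3741, 0.0332]
eef_rot: [0.938, -0.346, 0.006, -0.005]
contact_force: [-0.7, 0.5, 0.1]
opening: 0.749
```

carry_out --pt "0 0 0" --pt "0 0 0" --pt "0 0 0" --pt "0 0 0" --pt "0 0 0" --pt "0 0 0" --pt "0 0 0" --pt "0 0 0" --roll '[0,0,0,0,0,0,0,0]' --gripper 0.2 --grip_force 35

```text
clock: 32.9
tool_pos: [0.5106, -0.3741, 0.0336]
eef_rot: [0.938, -0.346, 0.006, -0.005]
contact_force: [0.1, 0.7, 3.9]
opening: 0.382
```

carry_out --pt "0 0 0.01" --pt "0 0 0.03" --pt "0 0 0.06" --pt "0 0 0.09" --pt "0 0 0.12" --pt "0 0 0.14" --pt "0 0 0.15" --pt "0 0 0.15" --roll '[0,0,0,0,0,0,0,0]'

```text
clock: 33.57
tool_pos: [0.5115, -0.375, 0.186]
eef_rot: [0.938, -0.346, 0.008, -0.005]
contact_force: [-0.2, 0.9, -1.9]
opening: 0.383
```

```bash
python3 - <<'E'
from fit import *
p=snap('side','f1',(180,100,380,250),4)
go([l2w(290,0,35)])
E
```

```text
tcp [ 0.5107 -0.3742  0.184 ] psi -40.51258871509965 dpsi to lane 0.05781557984289731 clock 33.6167
[ 0.6369 -0.2487  0.1011] -> [ 0.1262  0.1255 -0.083 ]
```

View pics/f1.png

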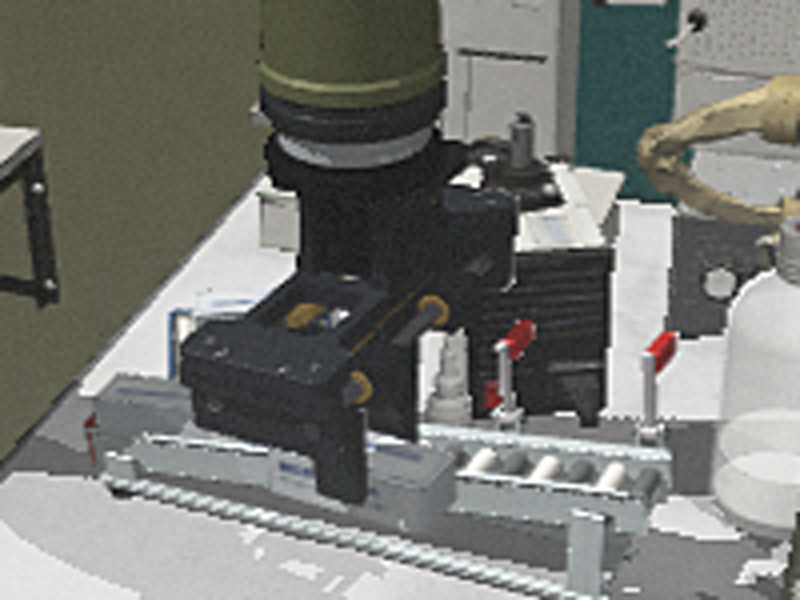

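carry_out --pt "0.01 0.01 0.005" --pt "0.03 0.03 0.005" --pt "0.052 0.052 0.005" --pt "0.075 0.075 0.0" --pt "0.095 0.095 -0.005" --pt "0.112 0.112 -0.01" --pt "0.122 0.122 -0.02" --pt "0.126 0.1255 -0.03" --roll '[0.02,0.04,0.058,0.058,0.058,0.058,0.058,0.058]'

```text
clock: 34.28
tool_pos: [0.6387, -0.244, 0.1518]
eef_rot: [0.949, -0.316, 0.006, -0.007]
contact_force: [0.7, 0.1, -2.1]
opening: 0.385
```

```bash
python3 - <<'E'
from fit import *
p=snap('side','f2',(180,100,380,250),4)
go([l2w(290,0,37)]); print(psi()[2]['opening'])
E
```

```text
tcp [ 0.6367 -0.2447  0.1495] psi -36.94165801041952 dpsi to lane -0.0045089183143322 clock 34.3333
[ 0.6367 -0.2485  0.1031] -> [-0.     -0.0039 -0.0465]
0.38522193110945757
```

View pics/f2.png

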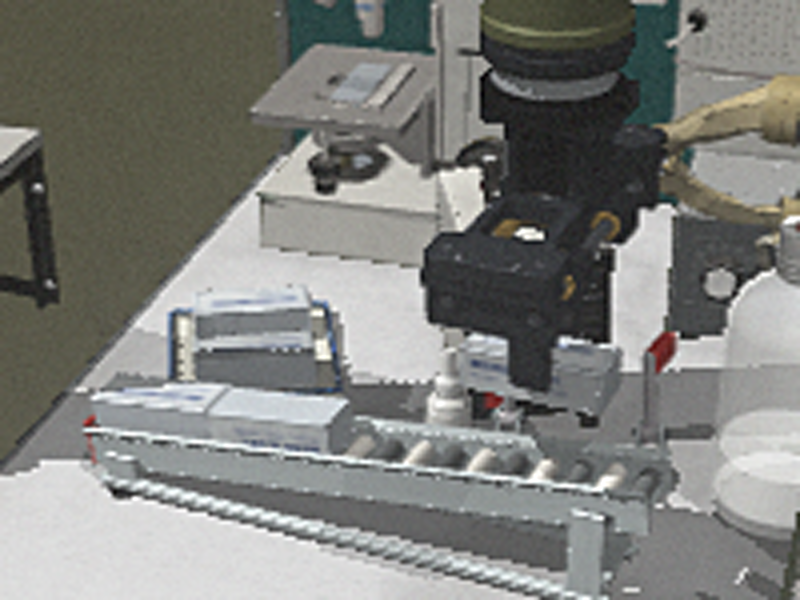

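New_1 sits behind box_c. Lower the second box onto the lane.

carry_out --pt "0 -0.003 -0.012" --pt "0 -0.004 -0.024" --pt "0 -0.004 -0.033" --pt "0 -0.004 -0.04" --pt "0 -0.004 -0.044" --pt "0 -0.004 -0.047" --pt "0 -0.004 -0.0475" --pt "0 -0.004 -0.0475" --roll '[-0.0045,-0.0045,-0.0045,-0.0045,-0.0045,-0.0045,-0.0045,-0.0045]' --grip_force 25

```text
clock: 35.0
tool_pos: [0.6366, -0.2491, 0.1025]
eef_rot: [0.948, -0.319, 0.004, -0.006]
contact_force: [0.2, 0.8, 0.0]
opening: 0.385
```

```bash
python3 - <<'E'
from fit import *
go([l2w(290,0,37)]); t,a,s=psi(); print(s['contact_force'],w2l(t))
E
```

```text
tcp [ 0.6366 -0.2491  0.1025] psi -37.22446050386453 dpsi to lane 0.0004269163291327205 clock 35.0
[ 0.6367 -0.2485  0.1031] -> [0.0001 0.0005 0.0006]
[0.192  0.8098 0.0134] [290.1548  -0.4825  36.3723]
```

carry_out --pt "0 0 -0.001" --pt "0 0 -0.001" --pt "0 0 0.0" --pt "0 0 0" --pt "0 0 0" --pt "0 0 0.01" --pt "0 0 0.03" --pt "0 0 0.06" --roll '[0,0,0,0,0,0,0,0]' --gripper 0.5

```text
clock: 35.67
tool_pos: [0.6349, -0.2483, 0.1612]
eef_rot: [0.948, -0.319, 0.001, -0.006]
contact_force: [-0.1, 0.3, -0.4]
opening: 0.503
```

carry_out --pt "0 0 0.01" --pt "0 0 0.02" --pt "0 0 0.025" --pt "0 0 0.025" --pt "0 0 0.025" --pt "0 0 0.025" --pt "0 0 0.025" --pt "0 0 0.025" --roll '[0,0,0,0,0,0,0,0]' --gripper 0

```text
clock: 36.33
tool_pos: [0.6345, -0.2481, 0.1852]
eef_rot: [0.948, -0.319, 0.0, -0.006]
contact_force: [0.1, -0.0, 0.1]
opening: 0.007
```

```bash
python3 - <<'E'
from fit import *
p=snap('side','f3',(180,100,380,250),4)
t,a,s=psi(); print(w2l(t),s['clock'])
# tab of mid bar up position
X=cloud(p); L=w2l(X); im=p['img'][p['range_z']>0].astype(int)
m=(im[:,0]>130)&(im[:,1]<70)&(im[:,2]<70)&(abs(L[:,0]-258)<25)&(L[:,1]>0)&(L[:,1]<110)
print(m.sum(),np.percentile(L[m],[5,50,95],0))
E
```

```text
[298.4338  -0.931  118.9475] 36.3833
12 [[255.6197  43.1273  61.7697]
 [257.9317  52.6323  62.3514]
 [260.1069  61.4709  63.9952]]
```

View pics/f3.png

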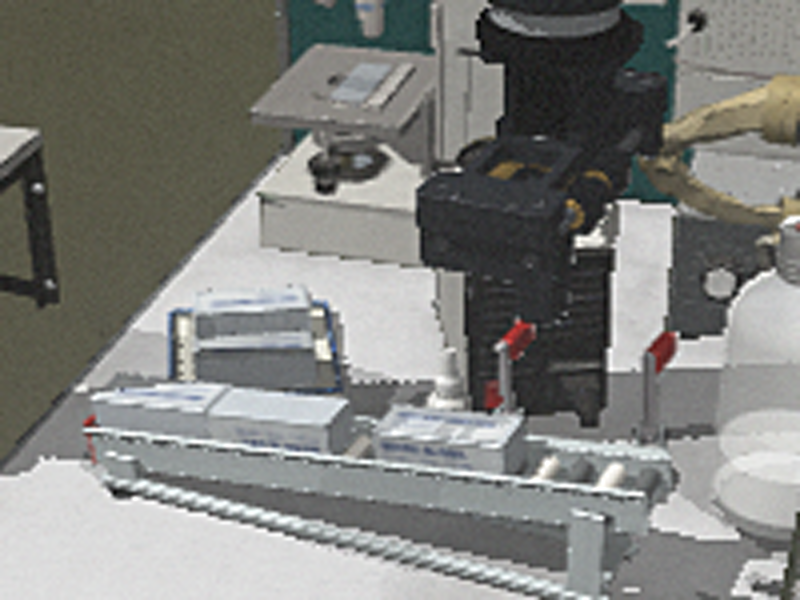

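```bash
python3 - <<'E'
from fit import *
X=np.vstack([cloud(snapshot(n)) for n in('top','side')])
T0,_,_=psi()
# drop own robot points: those above z>.15 within 110mm of current tcp horizontally handled by mask
own=(np.hypot(X[:,0]-T0[0],X[:,1]-T0[1])<.12)&(X[:,2]>T0[2]-.022)
X=X[~own]
def clear(t,psi_,h=.04,top=.30):
    x=np.array([np.cos(psi_),np.sin(psi_)]); y=np.array([-x[1],x[0]])
    d=X[:,:2]-t[:2]; a=abs(d@x)-.0375; b=abs(d@y)-.0935
    m=(X[:,2]>t[2]+h)&(X[:,2]<top)&(X[:,0]>.5)
    D=np.hypot(np.maximum(a,0),np.maximum(b,0)); D[~m]=9
    k=D.argmin(); return D[k]*1000,X[k]
for (ly,lz,lab) in [(100,60,'start'),(92,60,''),(75,60,''),(56,62,''),(45,62,''),(50,56,'gripnear')]:
    t=l2w(258,ly,lz)
    print(lab,ly,[(int(np.degrees(dp)),round(clear(t,YAW+dp)[0]),clear(t,YAW+dp)[1].round(3).tolist()) for dp in np.radians([0,-45,45,90,60,-60])])
E
```

```text
start 100 [(0, 0, [0.754, -0.095, 0.201]), (-45, 0, [0.764, -0.156, 0.24]), (45, 37, [0.74, -0.111, 0.189]), (90, 0, [0.763, -0.172, 0.242]), (59, 36, [0.75, -0.15, 0.22]), (-59, 0, [0.762, -0.158, 0.24])]
 92 [(0, 0, [0.75, -0.102, 0.206]), (-45, 0, [0.759, -0.155, 0.235]), (45, 43, [0.74, -0.111, 0.189]), (90, 8, [0.763, -0.172, 0.242]), (59, 43, [0.75, -0.15, 0.22]), (-59, 0, [0.761, -0.139, 0.229])]
 75 [(0, 2, [0.742, -0.117, 0.199]), (-45, 0, [0.742, -0.127, 0.209]), (45, 55, [0.74, -0.111, 0.189]), (90, 23, [0.773, -0.186, 0.235]), (59, 57, [0.781, -0.229, 0.165]), (-59, 0, [0.751, -0.142, 0.224])]
 56 [(0, 14, [0.743, -0.128, 0.209]), (-45, 13, [0.743, -0.13, 0.208]), (45, 69, [0.74, -0.111, 0.189]), (90, 39, [0.775, -0.194, 0.245]), (59, 72, [0.783, -0.234, 0.175]), (-59, 12, [0.75, -0.15, 0.22])]
 45 [(0, 23, [0.743, -0.13, 0.208]), (-45, 22, [0.745, -0.135, 0.214]), (45, 76, [0.74, -0.111, 0.189]), (90, 49, [0.782, -0.222, 0.167]), (59, 81, [0.783, -0.234, 0.175]), (-59, 23, [0.75, -0.15, 0.22])]
gripnear 50 [(0, 18, [0.743, -0.13, 0.208]), (-45, 18, [0.743, -0.13, 0.208]), (45, 72, [0.74, -0.111, 0.189]), (90, 44, [0.775, -0.194, 0.245]), (59, 77, [0.783, -0.234, 0.175]), (-59, 18, [0.75, -0.15, 0.22])]
```

carry_out --pt "0 0 0.01" --pt "0 0 0.02" --pt "0 0 0.03" --pt "0 0 0.04" --pt "0 0 0.04" --pt "0 0 0.04" --pt "0 0 0.04" --pt "0 0 0.04" --roll '[0.11,0.22,0.33,0.44,0.55,0.66,0.77,0.785]'

```text
clock: 37.15
tool_pos: [0.6347, -0.2484, 0.2257]
eef_rot: [0.998, 0.069, -0.002, -0.006]
contact_force: [-0.4, -1.0, -0.0]
opening: 0.006
```

```bash
python3 - <<'E'
from fit import *
go([l2w(252,y,z) for y,z in [(98,100),(98,58.5),(86,58.5),(50,58.5),(20,58.5),(15,58.5)]])
p=snap('top','g1',(170,100,320,290),4)
p=snap('side','g1s',(180,100,380,250),4)
for d in cut_out(p,'box_a')[:5]:
    X=cloud(p,d['region']); print(d['confidence'],w2l(X.mean(0)))
E
```

```text
tcp [ 0.6347 -0.2484  0.2257] psi 7.926898596643594 dpsi to lane -0.7876129617250393 clock 37.15
[ 0.6596 -0.1429  0.1608] -> [ 0.0249  0.1055 -0.0649]
[ 0.6638 -0.1461  0.1196] -> [ 0.0291  0.1023 -0.1061]
[ 0.6565 -0.1556  0.1196] -> [ 0.0218  0.0928 -0.1061]
[ 0.6347 -0.1843  0.1196] -> [ 0.0001  0.0641 -0.1061]
[ 0.6166 -0.2082  0.1196] -> [-0.0181  0.0402 -0.1061]
[ 0.6136 -0.2122  0.1196] -> [-0.0211  0.0362 -0.1061]
0.87 [ 38.7936 113.713   -8.8601]
0.87 [38.2623 -2.4713 20.0208]
0.56 [  6.3061 173.1836  -5.048 ]
```

View pics/g1.png

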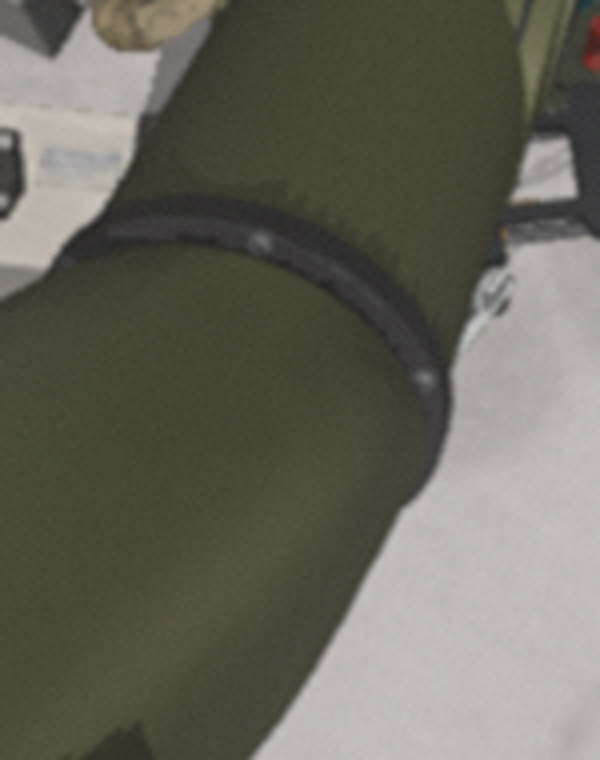

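View pics/g1s.png

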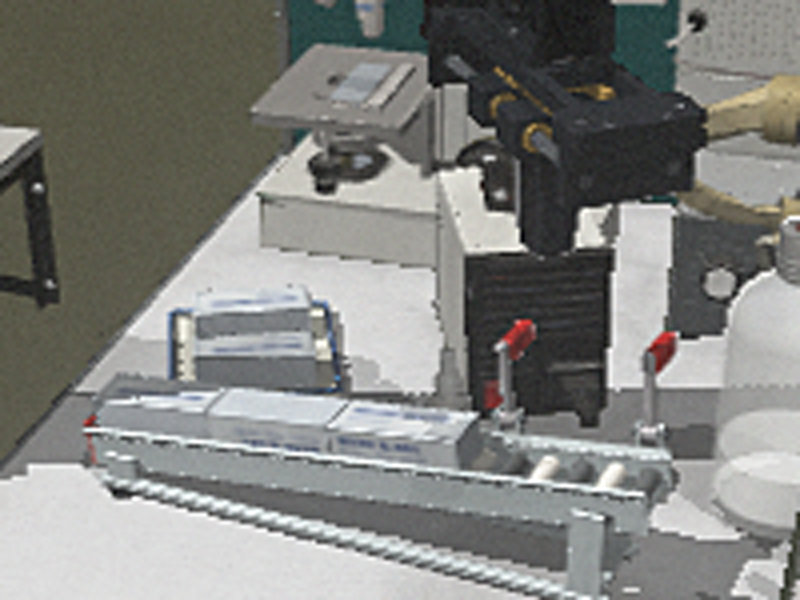

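carry_out --pt "0.004 0.015 0" --pt "0.01 0.035 0" --pt "0.016 0.055 0" --pt "0.022 0.075 0" --pt "0.026 0.09 0" --pt "0.029 0.101 0" --pt "0.029 0.102 0" --pt "0.029 0.102 0" --roll '[0,0,0,0,0,0,0,0]'

```text
clock: 37.97
tool_pos: [0.6637, -0.1457, 0.2256]
eef_rot: [0.998, 0.067, -0.002, -0.006]
contact_force: [0.7, 0.3, 0.1]
opening: 0.001
```

carry_out --pt "0 0 -0.02" --pt "0 0 -0.04" --pt "0 0 -0.06" --pt "0 0 -0.075" --pt "0 0 -0.08" --pt "0 0 -0.08" --pt "0 0 -0.08" --pt "0 0 -0.08" --roll '[0,0,0,0,0,0,0,0]'

```text
clock: 38.63
tool_pos: [0.6644, -0.1466, 0.1469]
eef_rot: [0.998, 0.066, -0.001, -0.006]
contact_force: [0.1, -0.6, 0.3]
opening: 0.002
```

```bash
python3 - <<'E'
from fit import *
go([l2w(252,y,z) for y,z in [(98,58.5),(86,58.5),(50,58.5),(20,58.5),(15,58.5)]]); print(psi()[2]['contact_force'])
p=snap('side','g2s',(220,100,380,220),5)
E
```

```text
tcp [ 0.6644 -0.1466  0.1469] psi 7.5819903074072625 dpsi to lane -0.7815931764604443 clock 38.6333
[ 0.6638 -0.1461  0.1196] -> [-0.0007  0.0006 -0.0273]
[ 0.6565 -0.1556  0.1196] -> [-0.0079 -0.009  -0.0273]
[ 0.6347 -0.1843  0.1196] -> [-0.0297 -0.0377 -0.0273]
[ 0.6166 -0.2082  0.1196] -> [-0.0479 -0.0615 -0.0273]
[ 0.6136 -0.2122  0.1196] -> [-0.0509 -0.0655 -0.0273]
[ 0.0951 -0.6239  0.3457]
```

View pics/g2s.png

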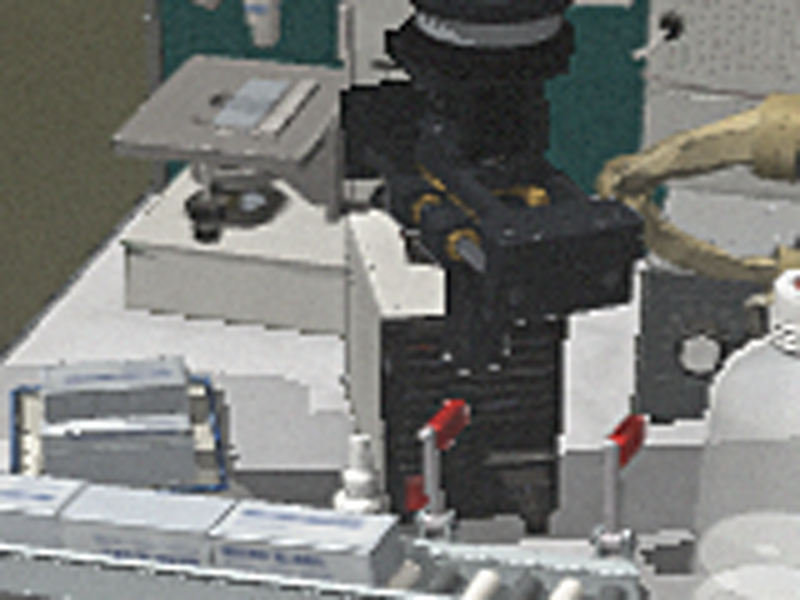

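carry_out --pt "0 0 -0.01" --pt "0 0 -0.02" --pt "-0.001 0 -0.027" --pt "-0.001 0 -0.027" --pt "-0.004 -0.004 -0.027" --pt "-0.007 -0.008 -0.027" --pt "-0.01 -0.012 -0.027" --pt "-0.013 -0.016 -0.027" --roll '[0,0,0,0,0,0,0,0]'

```text
clock: 39.35
tool_pos: [0.6523, -0.1622, 0.1209]
eef_rot: [0.998, 0.066, 0.0, -0.006]
contact_force: [1.6, 1.7, 2.0]
opening: 0.008
```

```bash
python3 - <<'E'
from fit import *
go([l2w(252,y,z) for y,z in [(50,58.5),(20,58.5),(15,58.5)]]); print(psi()[2]['contact_force'],w2l(psi()[0]))
p=snap('side','g3s',(220,100,380,220),5)
E
```

```text
tcp [ 0.6523 -0.1622  0.1209] psi 7.623669928783809 dpsi to lane -0.7823206230844497 clock 39.35
[ 0.6347 -0.1843  0.1196] -> [-0.0176 -0.0221 -0.0013]
[ 0.6166 -0.2082  0.1196] -> [-0.0357 -0.046  -0.0013]
[ 0.6136 -0.2122  0.1196] -> [-0.0388 -0.05   -0.0013]
[1.5753 1.7388 1.9542] [252.8319  78.2309  59.7065]
```

View pics/g3s.png

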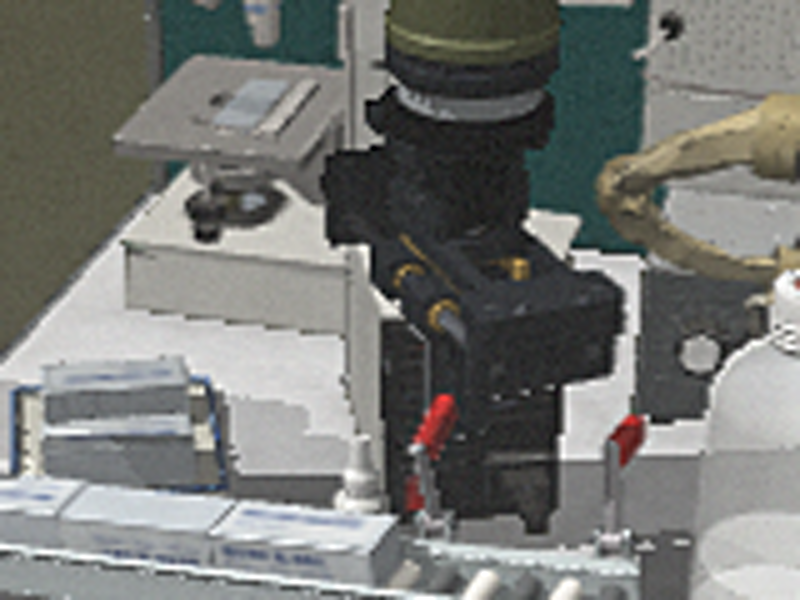

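The bar is starting to swing down with about 3 N on the tool; continue.

carry_out --pt "-0.003 -0.0039 0" --pt "-0.006 -0.0078 0" --pt "-0.009 -0.0117 0" --pt "-0.012 -0.0156 0" --pt "-0.015 -0.0195 0" --pt "-0.018 -0.0234 0" --pt "-0.021 -0.0273 0" --pt "-0.024 -0.031 0" --roll '[0,0,0,0,0,0,0,0]'

```text
clock: 40.07
tool_pos: [0.6266, -0.1956, 0.1206]
eef_rot: [0.998, 0.066, -0.001, -0.005]
contact_force: [-0.1, -0.0, -0.7]
opening: 0.007
```

```bash
python3 - <<'E'
from fit import *
go([l2w(252,y,z) for y,z in [(20,58.5),(15,58.5)]]); print(psi()[2]['contact_force'],w2l(psi()[0]))
p=snap('side','g4s',(220,100,380,220),5)
E
```

```text
tcp [ 0.6266 -0.1956  0.1206] psi 7.522372655932507 dpsi to lane -0.7805526521499034 clock 40.0667
[ 0.6166 -0.2082  0.1196] -> [-0.01   -0.0126 -0.001 ]
[ 0.6136 -0.2122  0.1196] -> [-0.013  -0.0166 -0.001 ]
[-0.1476 -0.0262 -0.7144] [252.4747  36.0974  59.4082]
```

View pics/g4s.png

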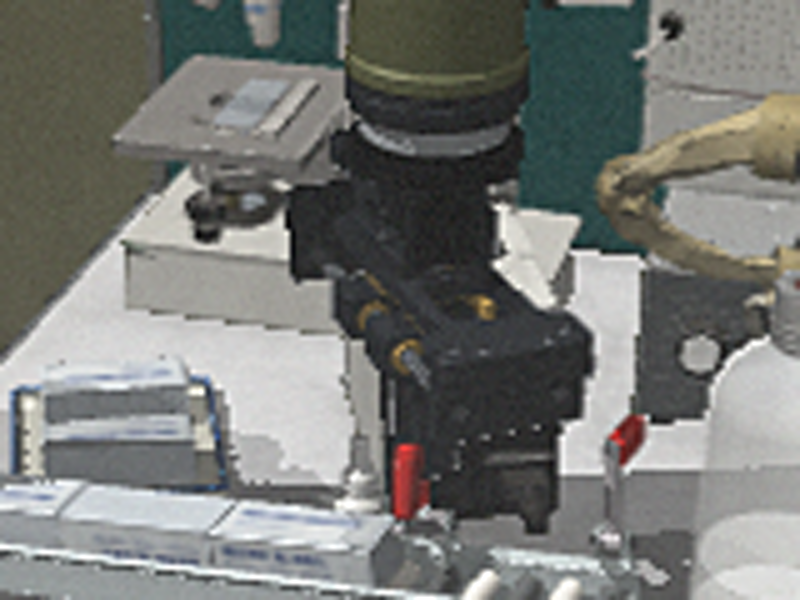

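carry_out --pt "-0.003 -0.004 0" --pt "-0.006 -0.008 0" --pt "-0.009 -0.012 0" --pt "-0.011 -0.0145 0" --pt "-0.0125 -0.0165 0" --pt "-0.0135 -0.0175 0" --pt "-0.0135 -0.0175 0" --pt "-0.0135 -0.0175 0" --roll '[0,0,0,0,0,0,0,0]'

```text
clock: 40.78
tool_pos: [0.6144, -0.2117, 0.1207]
eef_rot: [0.998, 0.066, 0.001, -0.006]
contact_force: [4.4, 3.3, -1.9]
opening: 0.005
```

carry_out --pt "0.004 0.005 0" --pt "0.008 0.01 0.01" --pt "0.008 0.01 0.03" --pt "0.0 0.0 0.06" --pt "-0.03 -0.01 0.1" --pt "-0.06 -0.02 0.13" --pt "-0.09 -0.03 0.15" --pt "-0.12 -0.04 0.16" --roll '[0,0,0,0,0,0,0,0]'

```text
clock: 41.45
tool_pos: [0.4949, -0.2522, 0.2843]
eef_rot: [0.998, 0.067, 0.003, -0.005]
contact_force: [0.7, -0.0, -0.7]
opening: 0.005
```

carry_out --pt "-0.02 -0.03 0" --pt "-0.04 -0.06 0" --pt "-0.06 -0.09 0" --pt "-0.08 -0.12 0" --pt "-0.1 -0.15 0" --pt "-0.12 -0.18 0" --pt "-0.14 -0.21 0" --pt "-0.16 -0.24 0" --roll '[0,0,0,0,0,0,0,0]'

```text
clock: 42.12
tool_pos: [0.3335, -0.4936, 0.2853]
eef_rot: [0.998, 0.067, 0.003, -0.004]
contact_force: [1.1, -0.1, 0.2]
opening: 0.005
```

```bash
python3 - <<'E'
from fit import *
go([])
for n in('top','side'):
    p=snap(n,'h1'+n,(120,110,320,290) if n=='top' else (180,130,380,260),4)
    X=cloud(p); L=w2l(X); im=p['img'][p['range_z']>0].astype(int)
    m=(im[:,0]>110)&(im[:,1]<70)&(im[:,2]<70)&(abs(L[:,0]-258)<25)&(L[:,1]>-40)&(L[:,1]<110)
    print('tab',m.sum(),np.percentile(L[m],[5,50,95],0) if m.any() else '')
    for d in cut_out(p,'box_a')[:6]:
        X=cloud(p,d['region']); print(round(d['confidence'],2),'lane',w2l(np.median(X,0)),'world',np.median(X,0))
    # lane box profile: top-surface points near centreline
    m=(abs(L[:,1])<12)&(L[:,0]>0)&(L[:,0]<340)
    print([(int(a),np.round(np.median(L[m&(abs(L[:,0]-a)<8),2]),1)) for a in range(10,340,16) if (m&(abs(L[:,0]-a)<8)).any()])
    m=(L[:,2]>20)&(L[:,2]<30)&(L[:,0]>0)&(L[:,0]<246)&(abs(L[:,1])<30)
    print('box y',np.percentile(L[m,1],[3,97]))
E
```

```text
tcp [ 0.3335 -0.4936  0.2853] psi 7.633518367189136 dpsi to lane -0.7824925107608025 clock 42.1167
tab 0 
0.85 lane [  3.288  178.3265  -2.6112] world [0.5219 0.0625 0.0278]
0.77 lane [ 35.2505 120.8274  -6.2652] world [ 0.5127 -0.0028  0.0282]
0.77 lane [42.1484 -1.9413 25.1463] world [ 0.4408 -0.1023  0.0602]
[(10, np.float64(26.0)), (26, np.float64(25.7)), (42, np.float64(25.9)), (58, np.float64(26.0)), (74, np.float64(25.4)), (90, np.float64(24.9)), (106, np.float64(25.8)), (122, np.float64(25.9)), (138, np.float64(25.4)), (154, np.float64(25.6)), (170, np.float64(25.4)), (186, np.float64(26.2)), (202, np.float64(26.0)), (218, np.float64(25.8)), (234, np.float64(25.8)), (250, np.float64(17.0)), (266, np.float64(-0.7)), (282, np.float64(-3.1)), (298, np.float64(-6.1)), (314, np.float64(-5.1)), (330, np.float64(-3.6))]
box y [-17.7031  15.0579]
tab 35 [[256.228  -15.6645  26.9232]
 [260.1793 -13.3753  45.0335]
 [262.1308  -9.2026  54.9418]]
0.92 lane [ 45.3718 115.2978  -7.2449] world [ 0.5175 -0.0133  0.0285]
0.62 lane [38.869  -9.7412 24.0166] world [ 0.4336 -0.1067  0.0587]
0.54 lane [  7.9349 171.768   -1.7022] world [0.5215 0.0545 0.0293]
[(10, np.float64(27.9)), (26, np.float64(27.1)), (42, np.float64(27.3)), (58, np.float64(26.1)), (74, np.float64(26.9)), (90, np.float64(-5.1)), (106, np.float64(-39.6)), (122, np.float64(-41.4)), (138, np.float64(-42.9)), (154, np.float64(25.9)), (170, np.float64(-47.6)), (186, np.float64(26.0)), (202, np.float64(25.7)), (218, np.float64(-52.9)), (234, np.float64(-14.6)), (250, np.float64(2.9)), (266, np.float64(1.4)), (282, np.float64(-63.4)), (298, np.float64(-64.5)), (314, np.float64(-0.9)), (330, np.float64(-69.4))]
box y [-19.2313  14.9832]
```

View pics/h1top.png

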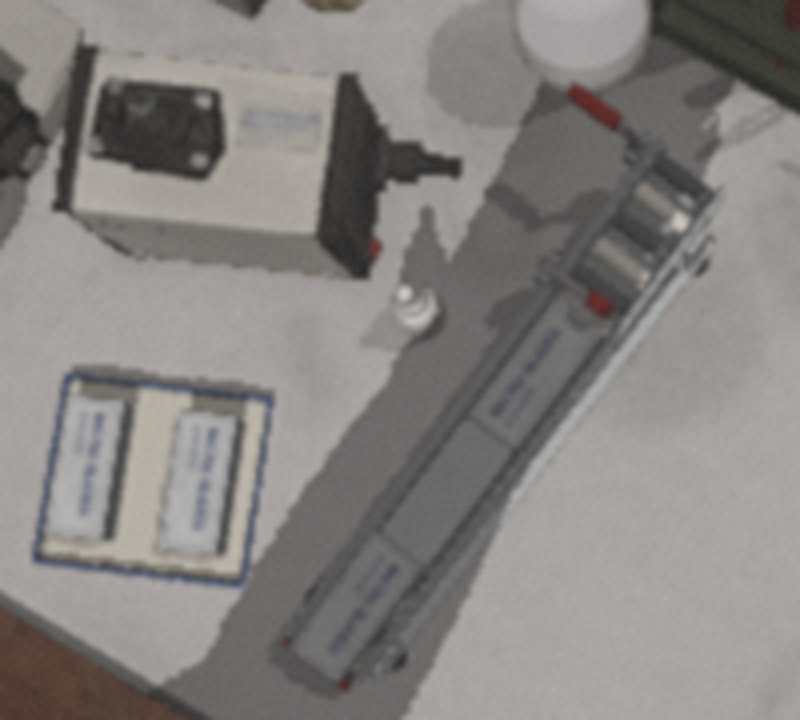

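View pics/h1side.png

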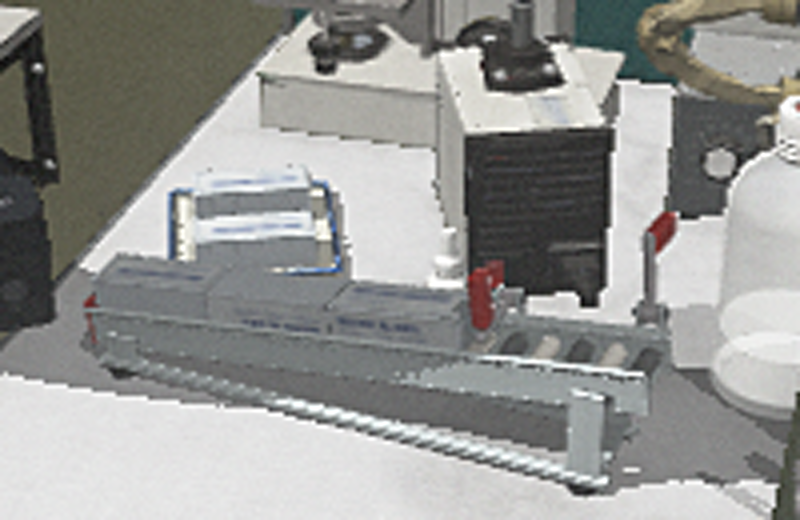

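```bash
python3 - <<'E'
from fit import *
a=cv2.imread('pics/side0.png'); b=snap('side')['img'][:,:,::-1]
a2=cv2.imread('pics/top0.png'); b2=snap('top')['img'][:,:,::-1]
for im,box in((a,(285,320,185,220)),(b,(285,320,185,220)),(a2,(255,280,175,200)),(b2,(255,280,175,200))):
    x0,x1,y0,y1=box; c=im[y0:y1,x0:x1].astype(int); r,k=np.nonzero((c[:,:,2]>1.8*c[:,:,1])&(c[:,:,2]>1.8*c[:,:,0])&(c[:,:,2]>70))
    print(len(r),k.mean()+x0,r.mean()+y0,k.min()+x0,k.max()+x0,r.min()+y0,r.max()+y0)
E
```

```text
79 300.0126582278481 203.0126582278481 297 305 197 211
75 300.17333333333335 203.29333333333332 297 305 197 211
24 269.3333333333333 185.58333333333334 267 272 183 188
16 269.0625 185.3125 267 271 183 187
```

The tab is at the same pixels as when the bar was down at the start. Handing in.

```bash
python3 -c "
from plant import finish_job,status
print(finish_job(), status.get_state()['clock'])"
```

```text
the job is handed in; nothing more can be done
the job is handed in; nothing more can be done
```

The whole job is done and handed in at about 42 s; no verdict is reported.

**What I did**
- I swung the middle bar up and laid box_a and box_b flat in the tray.
- Only two new boxes were there. I tipped each onto a broad side with a push; the tool read under about 1.5 N at the moments I checked.
- I laid both new boxes on the lane, where they ran down behind box_c. With three boxes in the lane, I swung the middle bar back down.

**Last checks**
- **Lane:** The top view shows three boxes end to end from the stop. Their top faces are 25–26 mm over the rollers and within about 2 mm of the centre line.
- **Middle bar:** In both views its tab is within 0.4 pixel of where it was at the start, when the bar was down. I had no direct reading of its angle.
- **Tray:** Both boxes are inside the rim, with their tops about 28–29 mm above the worktop as expected.
- **Robot, bottle and beaker:** The robot is clear of everything. The dropper bottle looks unmoved, and I never touched the beaker, but I did not measure either one again at the end.

**Disagreement:** The side camera's height profile along the lane was unreliable because of occlusion and rail points, so I relied on the top camera. The two cameras differed by 1–2 mm on positions.

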